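# Empty the cell charging dock and clear the inspection turntable

## Robot

A 7-joint arm with a two-finger parallel gripper is mounted at the origin on the work surface. World frame = base frame: x ahead of the robot, y to its left, z up, the work surface at z = 0. Lengths are in m, angles in rad, forces in N, time in s.
With the tool pointing down it reaches from about 0.425 to 0.875 m from the base axis. Payload 4.7 kg.
Tool frame: the origin (TCP) lies at the very end of the fingers, on their centre line; the grasp point (between the pads) lies 19 mm behind it (ctrl.grasp_offset is the distance from the TCP to the grasp point, in m); z points along the fingers, y is the direction in which the jaws open and shut (so a half turn about z gives the same grasp; the last joint's range is limited). The gripper opens to 87 mm and grips with 3 to 60 N. Pads are 19 mm wide; open, the fingers measure 117 mm over their backs; the gripper's body (75 mm by 190 mm) begins 51 mm behind the grasp point.
Start: joints at [1.178, 0.321, -0.07, 1.45, 0.023, 1.371, -0.057], TCP at [0.257, -0.597, 0.223] pointing down, gripper open.
Joint ranges: [-2.86, 2.86], [-0.3, 2.09], [-1.38, 1.24], [0.06, 2.45], [-1.56, 4.7], [0.09, 2.05], [-2.69, 2.69]. Speed limits (rad/s): [2.57, 2.57, 3.14, 3.14, 3.14, 3.14, 3.14].

## Interface

Orientations are given as a rotation vector (axis times angle).
In Python, from bench import ctrl gives the robot as it stands.
- The arm moves only by the shell command python3 -m creep 'ROWS' [FORCE]. ROWS is JSON, a list that holds one entry, the list of rows, each a list of 7 numbers: the opening, from 0 (shut) to 1 (fully open), then the shift along the tool's x, y, z in mm, then the turn, a rotation vector about the tool's x, y, z in rad. In form: [[[grip, dx, dy, dz, rx, ry, rz], ...]]. A call has 1 to 5 rows; each row is the pose to reach, as a shift and turn from the pose commanded when the call began, along the tool's axes at that moment; what a row does not reach only later rows make up. A row lasts 1/10 s, in which the tool goes at most 50 mm and 8.59 degrees, less where a joint would pass 70% of its speed; a pose out of reach is approached as far as the arm can. A call with a gripper value outside its range is refused whole. The fingers move at their own pace and stop on an object; FORCE is the grip in N (left out, the last holds). Time passes only in rows, so rows that repeat a pose let the fingers close. It gives the time, the measured TCP pose, the force and the opening at its end, in the units of the state.
- ctrl.get_state(): the state, without advancing time (a new reading comes with each control period).
- ctrl.get_image(name): name is "scene" or "top" or "wrist"; returns the picture (480x640x3 uint8, red, green, blue); there is no depth.
- ctrl.camera_params(name): a dict with "K" (3x3 intrinsics, pixels), "pose" (4x4, takes a point from camera to world coordinates). Camera axes: x right, y down, z forward; pixel columns grow to the right and rows downward; lengths in m; the calibration is good to about 2 mm. A picture is of the moment at which its call begins: read the wrist's pose just before it. camera_params takes no time and is no camera call; for the wrist camera it gives the pose at the moment of the call.
- ctrl.close_job(): hands the job in, once; it reports no verdict.
The state is a dict: "time": time; "joint_positions": joint angles; "qd": joint speeds; "joint_torque": joint torques, N m; "position": TCP position; "tool_rot": TCP orientation; "ft_force": force on the tool from outside, world axes, zero at the start; "torque": the same for the moment, N m; "grip_width": opening from 0.0 (shut) to 1.0 (fully open).
Only numpy, scipy, OpenCV 4.12 (cv2) and the standard library are available. Lean on these libraries where they do the work, as an engineer would, in place of code of your own. Each camera call takes 0.05 s, during which the arm holds its last target. There are 200 camera calls.

## Task

Switch the charger's isolator fully off first, and only then lift every charged (blue) cell straight out of its well in the dock and stand it upright in the green carrier, one to a compartment. Lift the two condemned (yellow, red-banded) cells off the free-spinning turntable and lay them flat on the floor of the red tray, side by side; leave the switch off, the tray flat on the bench, and the multimeter where it is.

Things in the scene. Friction and masses are not known exactly. Their poses are not given: they have to be found in the camera images.
- dock: Grey charging dock fixed to the bench, 100 (x) x 328 (y) x 130 high; origin at the centre of its underside, z up. Five square wells in a row at x = 0, y = -124, -62, 0, +62, +124 mm in its frame, each 38.5 wide and 70 deep, floor 10 and mouth 80 mm above the bench; some are empty. A switch block 40 mm high adjoins its -y end.
- dock_channel (a point): Centre of the middle well's mouth (80 above the bench, axes as the dock's). Over each well a channel 46 wide runs along the dock's x, open above and at both ends, between ridges 16 thick that rise from 80 to 130 above the bench. A cell's top is level with the ridges: fingers fit only from straight above, on the cell's -x and +x sides, down to 80 above the bench.
- isolator (a joint): The charger's isolator switch: a lever with a red ball on a yellow block at the dock's -y end. It turns about the dock's y axis, 0 to 1 rad: 0 = on (leaning 0.5 rad to the dock's -x), 1 = off (leaning 0.5 rad to the dock's +x). It starts near 0, is light to push (about 1 N at the ball) and stays where it is left.
- isolator_tip (a point): Centre of the red ball (26 mm diameter) at the lever's end, 70 mm from the pivot; the pivot is 62 mm above the bench, at x = -20, y = -203 mm in the dock's frame.
- carrier: Green open carrier fixed to the bench, 252 (x) x 66 (y) x 45 high, walls and floor 4 mm thick; origin at the centre of its underside, x along its length. Three cross walls make four compartments in a row, each about 58 x 58 inside, centred at x = -93, -31, +31, +93 mm, y = 0 in its frame.
- turntable: Inspection turntable on a fixed foot: a bare aluminium disc, 280 diameter, with its top 46 mm above the bench, which spins very freely about its vertical axis (no motor, no brake). Origin at the foot's centre, on the spin axis, at bench height. Its axes belong to the foot and do not turn.
- tray: Loose red open tray for condemned cells, 160 (x) x 180 (y) x 22 high, walls and floor 5 mm thick, 0.5 kg; origin at the centre of its underside, z up. There is room for two cells lying side by side along its x, centred at y = -40 and +40 mm.
- multimeter: Red and black multimeter, 150 x 80 x 50, loose on the bench; origin at the centre of its underside. Leave it alone.
- cell0_mid (a point): Centre (half-way up) of a charged battery cell with a blue sleeve, a white band and a white top: a rigid square block 36 x 36 x 120, about 0.25 kg; its z axis runs along its length to the brass terminal, 60 mm from this point. It starts upright, terminal up, in a well of the dock (-124 mm in the dock's y). May be absent.
- cell1_mid (a point): Centre (half-way up) of a charged battery cell with a blue sleeve, a white band and a white top: a rigid square block 36 x 36 x 120, about 0.25 kg; its z axis runs along its length to the brass terminal, 60 mm from this point. It starts upright, terminal up, in a well of the dock (-62 mm in the dock's y). May be absent.
- cell2_mid (a point): Centre (half-way up) of a charged battery cell with a blue sleeve, a white band and a white top: a rigid square block 36 x 36 x 120, about 0.25 kg; its z axis runs along its length to the brass terminal, 60 mm from this point. It starts upright, terminal up, in a well of the dock (+0 mm in the dock's y). May be absent.
- cell3_mid (a point): Centre (half-way up) of a charged battery cell with a blue sleeve, a white band and a white top: a rigid square block 36 x 36 x 120, about 0.25 kg; its z axis runs along its length to the brass terminal, 60 mm from this point. It starts upright, terminal up, in a well of the dock (+62 mm in the dock's y). May be absent.
- cell4_mid (a point): Centre (half-way up) of a charged battery cell with a blue sleeve, a white band and a white top: a rigid square block 36 x 36 x 120, about 0.25 kg; its z axis runs along its length to the brass terminal, 60 mm from this point. It starts upright, terminal up, in a well of the dock (+124 mm in the dock's y). May be absent.
- reject0_mid (a point): Centre of a condemned battery cell, yellow with a red band and a black bruise: a rigid square block 36 x 36 x 120, about 0.25 kg; its z axis runs along its length to the brass terminal. It starts lying on its side on the turntable, off the spin axis, clear of the other one.
- reject1_mid (a point): Centre of a condemned battery cell, yellow with a red band and a black bruise: a rigid square block 36 x 36 x 120, about 0.25 kg; its z axis runs along its length to the brass terminal. It starts lying on its side on the turntable, off the spin axis, clear of the other one.

How it is judged:
By the outcome, as a careful person would: the job done as asked, in the order asked, and still so for the second after the job is handed in, with the robot touching nothing.
Of cell0, cell1, cell2, cell3, cell4 only 3 to 4 are there at a start; the rules pass over those that are not, and their reading is None.
At some moment in a run one of tray, reject0, reject1 may be knocked a few centimetres aside while the robot is not near it.
It also fails if it takes over 210 s, if anything falls off the work surface, if the arm or the gripper's body presses on something with over 40 N, if the wrist force passes 120 N, or if a joint passes its speed limit or range.

## Working session

There is one attempt and no reset: what is moved stays moved. The work goes in short steps, Python scripts to look and compute and a shell command to move; the robot and the scene stay as the last step left them, time stands still between calls to the robot, and variables do not carry over. Pictures are saved under pics/ and viewed, about 12 in all and at most 16, crops included, and the job is handed in when it is done.

```bash
ls; mkdir -p pics; cat > h.py <<'E'
import numpy as np, cv2
from scipy.spatial.transform import Rotation as R
from bench import ctrl
def snap(name,f=None):
    P=ctrl.camera_params(name); im=ctrl.get_image(name)
    if f: cv2.imwrite('pics/'+f,im[:,:,::-1])
    return im,np.array(P['K']),np.array(P['pose'])
def ray(K,T,uv):
    d=T[:3,:3]@np.linalg.solve(K,[uv[0],uv[1],1.]); return T[:3,3],d/np.linalg.norm(d)
def onz(K,T,uv,z):
    o,d=ray(K,T,uv); return o+d*(z-o[2])/d[2]
def cross(r1,r2):
    A=np.zeros((3,3));b=np.zeros(3)
    for o,d in (r1,r2):
        M=np.eye(3)-np.outer(d,d);A+=M;b+=M@o
    return np.linalg.solve(A,b)
def proj(K,T,p):
    q=K@(T[:3,:3].T@(np.asarray(p)-T[:3,3])); return q[:2]/q[2]
E
python3 - <<'E'
from h import *
for n in('scene','top'):
    im,K,T=snap(n,n+'0.png'); print(n,K.round(1).tolist(),T.round(3).tolist())
s=ctrl.get_state();print({k:np.round(v,3) for k,v in s.items()},R.from_rotvec(s['tool_rot']).as_matrix().round(3))
E
```

```text
pics
scene [[492.9, 0.0, 320.7], [0.0, 492.9, 235.9], [0.0, 0.0, 1.0]] [[-0.729, 0.569, -0.38, 0.914], [0.684, 0.599, -0.416, 0.441], [-0.009, -0.563, -0.826, 0.957], [0.0, 0.0, 0.0, 1.0]]
top [[437.5, 0.0, 321.8], [0.0, 437.5, 241.6], [0.0, 0.0, 1.0]] [[0.027, -0.994, 0.103, 0.414], [-0.999, -0.029, -0.016, 0.035], [0.019, -0.102, -0.995, 1.173], [0.0, 0.0, 0.0, 1.0]]
{'time': np.float64(0.1), 'joint_positions': array([ 1.178,  0.322, -0.07 ,  1.452,  0.023,  1.371, -0.057]), 'qd': array([ 0.001, -0.003, -0.001, -0.004,  0.001,  0.001, -0.001]), 'joint_torque': array([ 0.0000e+00, -4.9257e+01, -4.0600e-01, -3.1340e+01, -6.4000e-02,
        3.9000e-02,  0.0000e+00]), 'position': array([ 0.257, -0.597,  0.222]), 'tool_rot': array([-3.075e+00, -6.340e-01,  1.000e-03]), 'ft_force': array([-0.456,  0.903, -0.648]), 'torque': array([ 0.041, -0.002,  0.004]), 'grip_width': np.float64(1.002)} [[ 0.918  0.396 -0.001]
 [ 0.396 -0.918  0.002]
 [-0.    -0.002 -1.   ]]
```

View pics/top0.png

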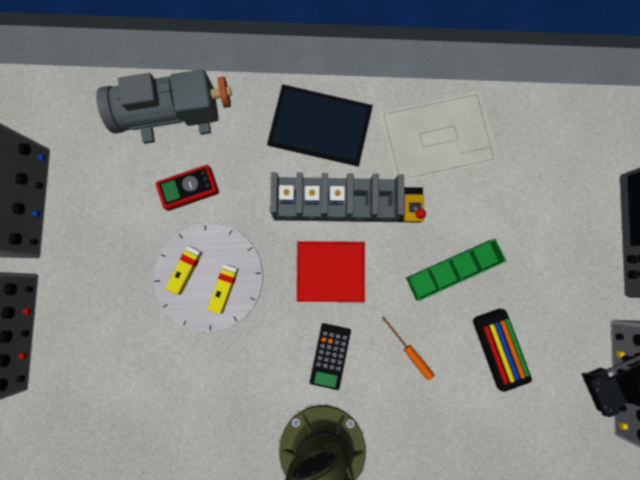

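View pics/scene0.png

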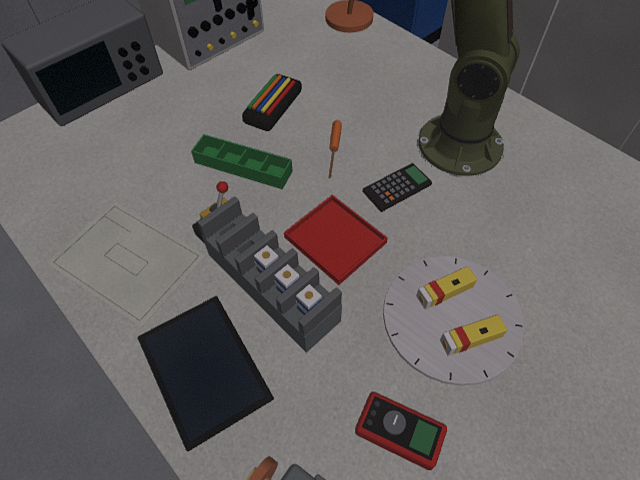

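The top view shows three blue cells at (287,192), (312,192) and (338,193). The ball is at (420,213), the carrier at (456,269), the tray at (331,271) and the turntable at (208,278), with rejects at (183,271) and (223,289). The scene view shows the same layout.

```bash
cat > m.py <<'E'
from h import *
def blobs(im,lo,hi,amin=15,roi=None):
    h=cv2.cvtColor(im,cv2.COLOR_RGB2HSV); lo=np.array(lo);hi=np.array(hi)
    m=cv2.inRange(h,lo,hi) if lo[0]<=hi[0] else cv2.inRange(h,np.array([0,lo[1],lo[2]]),hi)|cv2.inRange(h,lo,np.array([180,hi[1],hi[2]]))
    if roi: z=np.zeros_like(m); x0,y0,x1,y1=roi; z[y0:y1,x0:x1]=m[y0:y1,x0:x1]; m=z
    cs,_=cv2.findContours(m,cv2.RETR_EXTERNAL,cv2.CHAIN_APPROX_NONE)
    return sorted([c for c in cs if cv2.contourArea(c)>=amin],key=lambda c:-cv2.contourArea(c))
def cen(c): M=cv2.moments(c); return np.array([M['m10']/M['m00'],M['m01']/M['m00']])
E
python3 - <<'E'
from m import *
p={}
for n in('scene','top'):
    P=ctrl.camera_params(n); K,T=np.array(P['K']),np.array(P['pose'])
    im=cv2.imread(f'pics/{n}0.png')[:,:,::-1].copy(); p[n]=(im,K,T)
def show(lbl,lo,hi,rs,a=15):
    for n,roi in rs.items():
        for c in blobs(p[n][0],lo,hi,a,roi): print(lbl,n,cen(c).round(1),cv2.contourArea(c),np.round(cv2.boxPoints(cv2.minAreaRect(c)),1).tolist())
show('white',(0,0,150),(180,50,255),dict(top=(275,180,350,205),scene=(250,240,325,315)),40)
show('brass',(12,60,60),(35,255,255),dict(top=(275,180,350,205),scene=(250,240,325,315)),5)
show('ball',(172,120,80),(8,255,255),dict(top=(405,200,435,225),scene=(205,175,235,200)))
show('tray',(172,120,60),(8,255,255),dict(top=(290,235,375,310),scene=(280,190,390,285)),500)
show('carr',(45,80,20),(85,255,255),dict(top=(400,230,510,305),scene=(185,130,300,195)),300)
show('yel',(20,120,90),(35,255,255),dict(top=(155,225,260,330),scene=(400,250,530,370)),40)
show('dockgrey',(90,20,30),(130,120,130),dict(top=(262,165,430,230)),300)
_,K,T=p['top']
for uv in((208,278),(331,271),(456,269)): print(uv,onz(K,T,uv,0.046 if uv[0]==208 else 0.022))
E
python3 -c "
import cv2
a=cv2.imread('pics/top0.png')[165:315,150:510];cv2.imwrite('pics/c1.png',cv2.resize(a,None,fx=2.2,fy=2.2,interpolation=3))"
```

```text
white top [286.1 191.7] 186.5 [[279.0, 185.0], [293.0, 185.0], [293.0, 199.0], [279.0, 199.0]]
white top [337.  192.5] 180.5 [[330.0, 186.0], [344.0, 186.0], [344.0, 199.0], [330.0, 199.0]]
white top [311.5 192.5] 169.0 [[305.0, 186.0], [318.0, 186.0], [318.0, 199.0], [305.0, 199.0]]
white scene [308.5 295.3] 239.5 [[297.0, 295.0], [308.5, 283.5], [320.5, 295.5], [309.0, 307.0]]
white scene [286.6 274.8] 219.0 [[275.5, 274.5], [286.5, 263.5], [298.0, 275.0], [287.0, 286.0]]
white scene [265.7 255.3] 202.0 [[255.0, 255.0], [265.5, 244.5], [276.5, 255.5], [266.0, 266.0]]
brass top [311.6 192.4] 21.5 [[309.0, 190.0], [314.0, 190.0], [314.0, 195.0], [309.0, 195.0]]
brass top [286.2 191.6] 21.0 [[284.0, 189.0], [289.0, 189.0], [289.0, 194.0], [284.0, 194.0]]
brass top [337.3 192.6] 20.5 [[335.0, 190.0], [340.0, 190.0], [340.0, 195.0], [335.0, 195.0]]
brass scene [308.5 294.7] 39.0 [[305.0, 291.0], [312.0, 291.0], [312.0, 298.0], [305.0, 298.0]]
brass scene [286.5 274. ] 34.5 [[283.0, 271.0], [290.0, 271.0], [290.0, 277.0], [283.0, 277.0]]
brass scene [265.4 254.5] 32.0 [[262.0, 252.0], [2
[... 1845 characters left out ...]
00.3999938964844]]
yel scene [456.2 340.4] 105.0 [[449.5, 330.5], [458.6000061035156, 328.6000061035156], [463.20001220703125, 350.70001220703125], [454.1000061035156, 352.6000061035156]]
yel scene [431.3 293.9] 93.0 [[423.79998779296875, 285.29998779296875], [432.70001220703125, 282.6000061035156], [439.0, 303.6000061035156], [430.1000061035156, 306.29998779296875]]
dockgrey top [337.3 198.4] 4894.5 [[270.8999938964844, 218.60000610351562], [271.6000061035156, 173.6999969482422], [405.20001220703125, 175.89999389648438], [404.5, 220.89999389648438]]
(208, 278) [0.42918607 0.30571948 0.046     ]
(331, 271) [ 0.45667114 -0.00923883  0.022     ]
(456, 269) [ 0.47114199 -0.33967688  0.022     ]
```

View pics/c1.png

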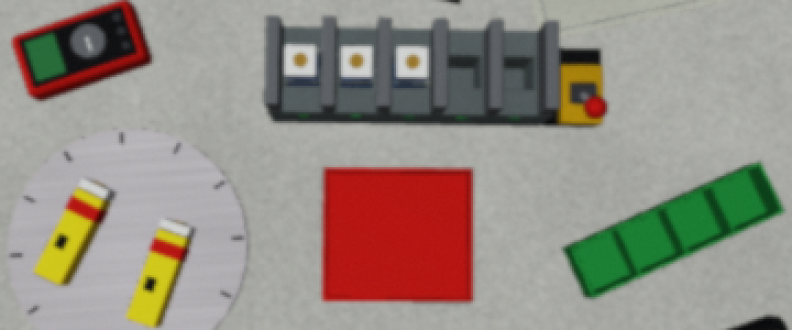

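```bash
python3 - <<'E'
from m import *
p={}
for n in('scene','top'):
    P=ctrl.camera_params(n); p[n]=(np.array(P['K']),np.array(P['pose']))
def tri(a,b): 
    ra,rb=ray(*p['top'],a),ray(*p['scene'],b); x=cross(ra,rb)
    return x, [np.linalg.norm(np.cross(x-o,d))*1e3 for o,d in (ra,rb)]
def pr(l,x): print(l,x[0].round(4),np.round(x[1],1))
for l,a,b in [('cell+124',(286.2,191.7),(308.5,295)),('cell+62',(311.6,192.4),(286.5,274.4)),('cell0',(337.2,192.6),(265.5,254.9)),('ball',(420.3,213),(221.9,186.4))]: pr(l,tri(a,b))
# carrier: top rim corners; top box pts in image
Kt,Tt=p['top'];Ks,Ts=p['scene']
for uv in [(405.8,277.4),(495,237),(505.9,261),(416.7,301.4)]: print('carr corner z45',onz(Kt,Tt,uv,.045).round(4))
for uv in [(188.1,160.5),(197,130.9),(294.9,160.3),(286,189.9)]: print('carr scene z45',onz(Ks,Ts,uv,.045).round(4))
for uv in [(297,241),(364.5,241),(364.5,301.5),(297,301.5)]: print('tray z22',onz(Kt,Tt,uv,.022).round(4))
# turntable ellipse: from bright-ish disc; rejects
for l,a,b in [('rejA white/red?',(178.9,277.3),(485,330.3)),('rejB',(219.6,296.3),(456.9,282.2)),('rA band-tip',(190.3,254.9),(456.2,340.4)),('rB tip',(227.9,272.8),(431.3,293.9))]: pr(l,tri(a,b))
s=ctrl.get_state()
E
```

```text
cell+124 [0.6416 0.108  0.1302] [0.4 0.4]
cell+62 [0.6422 0.0462 0.1299] [0.8 0.8]
cell0 [ 0.6435 -0.0158  0.1303] [0.7 0.7]
ball [ 0.5997 -0.2187  0.1291] [0.6 0.6]
carr corner z45 [ 0.4447 -0.2018  0.045 ]
carr corner z45 [ 0.5565 -0.4351  0.045 ]
carr corner z45 [ 0.4945 -0.4628  0.045 ]
carr corner z45 [ 0.3841 -0.2304  0.045 ]
carr scene z45 [ 0.5789 -0.4131  0.045 ]
carr scene z45 [ 0.5016 -0.4846  0.045 ]
carr scene z45 [ 0.3845 -0.2287  0.045 ]
carr scene z45 [ 0.4633 -0.1716  0.045 ]
tray z22 [0.5333 0.0826 0.022 ]
tray z22 [ 0.5385 -0.0961  0.022 ]
tray z22 [ 0.3795 -0.0988  0.022 ]
tray z22 [0.3749 0.0774 0.022 ]
rejA white/red? [0.4284 0.3722 0.0719] [0.4 0.4]
rejB [0.3837 0.2694 0.071 ] [1. 1.]
rA band-tip [0.485  0.3471 0.0725] [0.6 0.6]
rB tip [0.4427 0.2512 0.0722] [0.8 0.8]
```

```bash
cat > go.py <<'E'
import sys; from h import *
# usage: go.py x y z yawdeg [x y z yawdeg ...] (mm): chain of tool-frame shifts; z = TCP height
s=ctrl.get_state(); p=np.array(s['position']); r=R.from_rotvec(s['tool_rot'])
print('now',s['time'],(p*1e3).round(1),'F',np.round(s['ft_force'],1),'g',round(float(s['grip_width']),3))
a=list(map(float,sys.argv[1:]))
for i in range(0,len(a),4):
    q=np.array(a[i:i+3])/1e3; c,n=np.cos(np.radians(a[i+3])),np.sin(np.radians(a[i+3]))
    r2=R.from_matrix([[c,n,0],[n,-c,0],[0,0,-1]])
    print('shift mm',(r.inv().apply(q-p)*1e3).round(1),'rot',(r.inv()*r2).as_rotvec().round(3)); p,r=q,r2
E
python3 go.py 550 -218.7 200 90.9  550 -218.7 110 90.9 637 -218.7 110 90.9
```

```text
now 0.1 [ 257.  -596.5  221.6] F [-0.5  0.9 -0.6] g 1.002
shift mm [ 418.6 -231.    21.9] rot [-2.00e-03 -1.00e-03 -1.18e+00]
shift mm [ 0.  0. 90.] rot [0. 0. 0.]
shift mm [-1.4 87.   0. ] rot [0. 0. 0.]
```

```bash
python3 -m creep '[[[0,84,-46,4,0,0,-0.13],[0,168,-92,8,0,0,-0.26],[0,251,-139,12,0,0,-0.39],[0,251,-139,12,0,0,-0.52],[0,251,-139,12,0,0,-0.65]]]' 20; python3 go.py 550 -218.7 200 90.9
```

```text
time: 0.6
position: [0.4108, -0.3975, 0.2117]
tool_rot: [-2.709, -1.591, 0.0]
ft_force: [0.7, 0.3, -0.2]
grip_width: 0.634
now 0.6 [ 410.8 -397.5  211.7] F [ 0.7  0.3 -0.2] g 0.634
shift mm [224.   34.5  11.7] rot [-0.     0.    -0.524]
```

```bash
python3 -m creep '[[[0,50,8,3,0,0,-0.14],[0,100,16,6,0,0,-0.28],[0,150,24,9,0,0,-0.42],[0,200,31,11,0,0,-0.524],[0,224,34.5,12,0,0,-0.524]]]'; python3 -m creep '[[[0,0,0,30,0,0,0],[0,0,0,60,0,0,0],[0,0,0,90,0,0,0],[0,0,0,90,0,0,0]]]'; python3 go.py 635 -219 110 90.9
```

```text
time: 1.1
position: [0.5524, -0.2158, 0.1997]
tool_rot: [-2.2, -2.24, -0.003]
ft_force: [0.2, -0.1, -0.1]
grip_width: 0.173
time: 1.5
position: [0.5466, -0.2202, 0.1053]
tool_rot: [-2.204, -2.227, 0.005]
ft_force: [-0.7, 0.2, -0.2]
grip_width: 0.006
now 1.5 [ 546.6 -220.2  105.3] F [-0.7  0.2 -0.2] g 0.006
shift mm [ 0.3 88.4 -5.5] rot [-0.009 -0.004 -0.005]
```

```bash
python3 -m creep '[[[0,0,15,-4,0,0,0],[0,0,27,-4,0,0,0],[0,0,39,-4,0,0,0],[0,0,51,-4,0,0,0],[0,0,60,-4,0,0,0]]]'; python3 -m creep '[[[0,0,8,0,0,0,0],[0,0,14,0,0,0,0],[0,0,20,0,0,0,0],[0,0,25,0,0,0,0],[0,0,25,0,0,0,0]]]'; python3 - <<'E'
from m import *
p={}
for n in('scene','top'):
    im,K,T=snap(n,n+'1.png'); c=blobs(im,(172,120,80),(8,255,255),15,dict(top=(400,180,440,225),scene=(195,165,245,215))[n])
    print(n,[(cen(k),cv2.contourArea(k)) for k in c]); p[n]=ray(K,T,cen(c[0]))
print(cross(p['top'],p['scene']))
E
python3 go.py 640 -219 110 90.9
```

```text
time: 2.0
position: [0.6115, -0.2207, 0.1145]
tool_rot: [2.21, 2.232, 0.001]
ft_force: [-1.9, 1.0, 0.7]
grip_width: 0.0
time: 2.5
position: [0.6358, -0.2203, 0.1139]
tool_rot: [2.21, 2.233, 0.001]
ft_force: [0.5, -0.4, -0.8]
grip_width: 0.005
scene [(array([200.56790123, 201.68518519]), 81.0)]
top []
now 2.6 [ 635.5 -220.4  114.2] F [-0.6  0.1 -0.1] g 0.003
shift mm [1.4 4.5 4.2] rot [ 0.001  0.    -0.006]Traceback (most recent call last):
  File "<stdin>", line 5, in <module>
IndexError: list index out of range
```

```bash
python3 -m creep '[[[0,0,3,0,0,0,0],[0,0,6,0,0,0,0],[0,0,6,0,0,0,0]]]';python3 -m creep '[[[0,0,3,0,0,0,0],[0,0,3,0,0,0,0],[0,0,3,0,0,0,0]]]'; python3 -m creep '[[[0,0,3,0,0,0,0],[0,0,3,0,0,0,0],[0,0,3,0,0,0,0]]]'
```

```text
time: 2.9
position: [0.6384, -0.2207, 0.114]
tool_rot: [-2.208, -2.228, 0.007]
ft_force: [-7.8, 1.1, 4.3]
grip_width: 0.005
time: 3.2
position: [0.6386, -0.2207, 0.1139]
tool_rot: [-2.205, -2.225, 0.013]
ft_force: [-15.0, 1.8, 9.0]
grip_width: 0.008
time: 3.5
position: [0.6389, -0.2208, 0.1139]
tool_rot: [-2.202, -2.221, 0.02]
ft_force: [-21.7, 3.0, 13.2]
grip_width: -0.001
```

```bash
python3 -m creep '[[[0,0,-20,0,0,0,0],[0,0,-40,0,0,0,0],[0,0,-40,-50,0,0,0],[1,0,-40,-110,0,0,0],[1,0,-40,-110,0,0,0]]]'; python3 - <<'E'
from m import *
im,K,T=snap('scene'); c=blobs(im,(172,120,80),(8,255,255),15,(185,165,245,225))
for k in c: print(cen(k),cv2.contourArea(k),onz(K,T,cen(k),.1234))
E
python3 go.py 642 108 220 90.9 642 108 88 90.9 642 108 220 90.9
```

```text
time: 4.0
position: [0.6106, -0.2214, 0.2318]
tool_rot: [2.203, 2.225, 0.008]
ft_force: [0.8, 1.0, 0.8]
grip_width: 0.109
[199.81799591 202.74846626] 81.5 [ 0.65983572 -0.21975148  0.1234    ]
now 4.05 [ 610.4 -221.3  230.9] F [-0.3 -0.2  0.9] g 0.156
shift mm [329.   34.8   9.9] rot [ 0.01   0.004 -0.006]
shift mm [  0.   0. 132.] rot [0. 0. 0.]
shift mm [   0.    0. -132.] rot [0. 0. 0.]
```

```bash
python3 -m creep '[[[1,50,7,2,0,0,0],[1,100,14,4,0,0,0],[1,150,21,6,0,0,0],[1,200,28,8,0,0,0],[1,250,34.8,10,0,0,0]]]' 25; python3 -m creep '[[[1,40,0,0,0,0,0],[1,79,0,0,0,0,0],[1,79,0,0,0,0,0],[1,79,0,0,0,0,0]]]'; python3 go.py 642 108 220 90.9 642 108 88 90.9
python3 - <<'E'
from h import *
im,K,T=snap('wrist','w1.png')
for p in [(.6416,.108,.13),(.6422,.0462,.13)]: print(proj(K,T,p))
E
```

```text
time: 4.55
position: [0.639, 0.0288, 0.213]
tool_rot: [-2.21, -2.232, 0.001]
ft_force: [0.1, -0.3, -0.1]
grip_width: 0.602
time: 4.95
position: [0.6378, 0.1075, 0.2131]
tool_rot: [-2.206, -2.235, 0.001]
ft_force: [0.3, -1.1, -0.3]
grip_width: 0.958
now 4.95 [637.8 107.5 213.1] F [ 0.3 -1.1 -0.3] g 0.958
shift mm [ 0.5  4.2 -6.9] rot [-0.001  0.    -0.003]
shift mm [  0.   0. 132.] rot [0. 0. 0.]
[321.31028267 245.50279962]
[320.43099577 335.3939529 ]
```

View pics/w1.png

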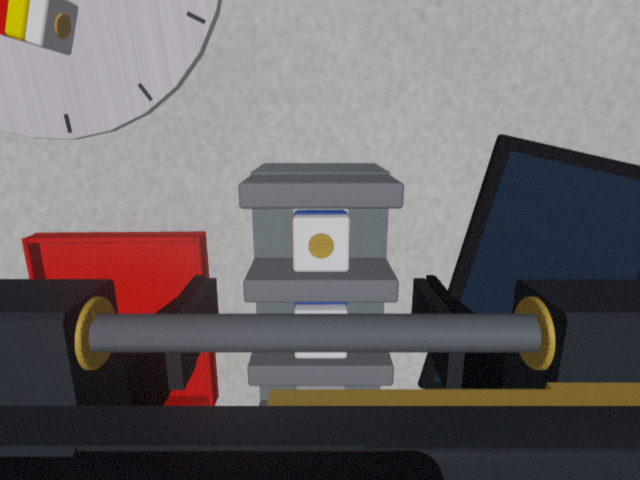

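The wrist view shows the +124 cell's terminal at (321,245), matching its projection of (321.3,245.5), with the fingers straddling it in u. I'm descending.

```bash
python3 -m creep '[[[1,0.5,4,0,0,0,0],[1,0.5,4,40,0,0,0],[1,0.5,4,80,0,0,0],[1,0.5,4,115,0,0,0],[1,0.5,4,125,0,0,0]]]' 25; python3 -m creep '[[[1,0,0,0,0,0,0],[0.2,0,0,0,0,0,0],[0.2,0,0,0,0,0,0],[0.2,0,0,0,0,0,0],[0.2,0,0,0,0,0,0]]]'; python3 -m creep '[[[0.2,0,0,0,0,0,0],[0.2,0,0,0,0,0,0],[0.2,0,0,0,0,0,0],[0.2,0,0,0,0,0,0]]]'
```

```text
time: 5.5
position: [0.64, 0.1035, 0.0844]
tool_rot: [-2.211, -2.227, 0.01]
ft_force: [-0.8, -0.5, -0.0]
grip_width: 1.0
time: 6.0
position: [0.6431, 0.1066, 0.0905]
tool_rot: [2.209, 2.231, 0.002]
ft_force: [0.2, -0.6, 0.3]
grip_width: 0.724
time: 6.4
position: [0.6423, 0.1065, 0.0891]
tool_rot: [-2.21, -2.233, 0.0]
ft_force: [-0.2, 0.2, 0.5]
grip_width: 0.415
```

```bash
python3 -m creep '[[[0.3,0,0,-15,0,0,0],[0.3,0,0,-50,0,0,0],[0.3,0,0,-95,0,0,0],[0.3,0,0,-140,0,0,0],[0.3,0,0,-165,0,0,0]]]'; python3 -m creep '[[[0.3,0,0,0,0,0,0]]]'; python3 go.py 512 -419.5 255 115.6
```

```text
time: 6.9
position: [0.6433, 0.1072, 0.2594]
tool_rot: [2.208, 2.231, 0.007]
ft_force: [1.1, 0.5, -3.4]
grip_width: 0.41
time: 7.0
position: [0.6443, 0.1076, 0.26]
tool_rot: [2.206, 2.229, 0.011]
ft_force: [1.4, 0.3, -2.1]
grip_width: 0.412
now 7.0 [644.3 107.6 260. ] F [ 1.4  0.3 -2.1] g 0.412
shift mm [-525.7 -137.7    3.2] rot [ 0.009  0.001 -0.437]
```

```bash
python3 -m creep '[[[0.3,-40,-11,0,0,0,-0.04],[0.3,-85,-22,0,0,0,-0.08],[0.3,-130,-34,0,0,0,-0.12],[0.3,-175,-46,0,0,0,-0.16],[0.3,-220,-58,0,0,0,-0.2]]]'; python3 go.py 512 -419.5 255 115.6
```

```text
time: 7.5
position: [0.5848, -0.1157, 0.2525]
tool_rot: [-1.973, -2.442, 0.002]
ft_force: [0.4, -0.3, -2.5]
grip_width: 0.411
now 7.5 [ 584.8 -115.7  252.5] F [ 0.4 -0.3 -2.5] g 0.411
shift mm [-281.7 -135.    -2.4] rot [-0.003 -0.001 -0.235]
```

```bash
python3 -m creep '[[[0.3,-43,-20,-2,0,0,-0.05],[0.3,-86,-41,-2,0,0,-0.1],[0.3,-129,-62,-2,0,0,-0.15],[0.3,-172,-83,-2,0,0,-0.2],[0.3,-215,-103,-2,0,0,-0.235]]]'; python3 -m creep '[[[0.3,-28,-14,0,0,0,0],[0.3,-28,-14,0,0,0,0],[0.3,-28,-14,0,0,0,0],[0.3,-28,-14,0,0,0,0]]]'; python3 go.py 512 -419.5 255 115.6;  python3 - <<'E'
from m import *
im,K,T=snap('wrist','w2.png')
for c in blobs(im,(45,80,20),(85,255,255),300): print(cen(c),cv2.contourArea(c))
E
```

```text
time: 8.0
position: [0.5289, -0.3472, 0.2545]
tool_rot: [-1.673, -2.656, 0.0]
ft_force: [1.0, 0.0, -2.4]
grip_width: 0.413
time: 8.4
position: [0.5304, -0.3749, 0.2552]
tool_rot: [-1.672, -2.657, -0.002]
ft_force: [-0.5, 0.2, -1.8]
grip_width: 0.409
now 8.4 [ 530.4 -374.9  255.2] F [-0.5  0.2 -1.8] g 0.409
shift mm [-32.2 -35.9   0.1] rot [ 0.    -0.003  0.001]
[269.97880392 121.24412787] 18321.0
[ 47.10533728 202.12561611] 1183.5
```

View pics/w2.png

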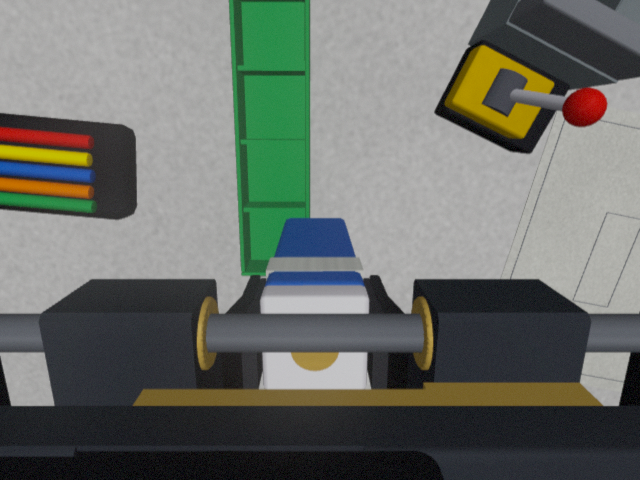

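```bash
cat > car.py <<'E'
from m import *
def carrier(im,K,T,vs=(15,60,110,160,215)):
    h=cv2.cvtColor(im,cv2.COLOR_RGB2HSV); m=cv2.inRange(h,(45,80,20),(85,255,255))
    L=[]
    for v in vs:
        u=np.where(m[v,200:330])[0]+200; L.append(onz(K,T,(u.min(),v),.045)); print(v,u.min(),u.max())
    L=np.array(L); vx,vy,x0,y0=cv2.fitLine(L[:,:2].astype(np.float32),2,0,.01,.01).ravel()
    if vy>0: vx,vy=-vx,-vy
    print('dir deg',np.degrees(np.arctan2(vy,vx)),'pt',x0,y0)
    return np.array([vx,vy]),np.array([x0,y0])
E
python3 - <<'E'
from car import *
im=cv2.imread('pics/w2.png')[:,:,::-1].copy();P=ctrl.camera_params('wrist');K,T=np.array(P['K']),np.array(P['pose'])
print('cam',T.round(3).tolist())
d,p=carrier(im,K,T)
n=np.array([-d[1],d[0]])
h=cv2.cvtColor(im,cv2.COLOR_RGB2HSV); m=cv2.inRange(h,(45,80,20),(85,255,255))
col=im[:280,255:265].astype(float).mean(1)[:,1]; print('col',[(v,int(col[v])) for v in range(55,280) if abs(col[v]-col[v-1])>6])
e=np.where(m[200:300,252])[0].max()+200; E=onz(K,T,(252,e),.045)[:2]
print('end',e,E)
for s in (1,-1): 
    q=p+s*n*.033; q=q+d*((E-q)@d)   # end, centre line
    print(s,[ (q-d*k).round(4) for k in (.126,.033,.095,.157,.219)])
E
```

```text
cam [[0.901, 0.42, 0.113, 0.5], [0.435, -0.87, -0.233, -0.31], [0.0, 0.259, -0.966, 0.418], [0.0, 0.0, 0.0, 1.0]]
15 230 309
60 232 309
110 234 309
160 236 309
215 239 309
dir deg -64.491615 pt 0.43230724 -0.33130705
col [(70, 116), (71, 76), (72, 68), (74, 77), (75, 107), (76, 139), (138, 132), (139, 121), (140, 138), (201, 121), (202, 102), (207, 111), (208, 131), (209, 139), (259, 128), (260, 104), (272, 117), (273, 139), (274, 132), (275, 98), (276, 87), (278, 69), (279, 51)]
end 275 [ 0.50509932 -0.46017609]
1 [array([ 0.4714, -0.3366]), array([ 0.5115, -0.4206]), array([ 0.4848, -0.3646]), array([ 0.4581, -0.3087]), array([ 0.4314, -0.2527])]
-1 [array([ 0.4118, -0.3651]), array([ 0.4519, -0.449 ]), array([ 0.4252, -0.393 ]), array([ 0.3985, -0.3371]), array([ 0.3718, -0.2811])]
```

```bash
python3 -m creep '[[[0.3,-32,-36,0,0,0,0],[0.3,-32,-36,0,0,0,0],[0.3,-32,-36,0,0,0,0],[0.3,-32,-36,50,0,0,0],[0.3,-32,-36,80,0,0,0]]]'; python3 -m creep '[[[0.3,0,0,0,0,0,0],[0.3,0,0,0,0,0,0],[0.3,0,0,0,0,0,0]]]'; python3 go.py 511.5 -420.3 255 115.5 511.5 -420.3 86 115.5
```

```text
time: 8.95
position: [0.5122, -0.4186, 0.1745]
tool_rot: [-1.672, -2.659, -0.002]
ft_force: [-0.5, -0.1, -3.5]
grip_width: 0.414
time: 9.25
position: [0.5132, -0.4215, 0.1791]
tool_rot: [1.672, 2.654, -0.0]
ft_force: [0.8, -0.4, -3.1]
grip_width: 0.412
now 9.25 [ 513.2 -421.5  179.1] F [ 0.8 -0.4 -3.1] g 0.412
shift mm [  1.5  -0.9 -75.9] rot [0.002 0.004 0.001]
shift mm [  0.   0. 169.] rot [0. 0. 0.]
```

```bash
python3 -m creep '[[[0.3,1,-1,30,0,0,0],[0.3,1,-1,60,0,0,0],[0.3,1,-1,85,0,0,0],[0.3,1,-1,92,0,0,0],[0.3,1,-1,92,0,0,0]]]'; python3 -m creep '[[[0.3,0,0,2,0,0,0],[0.3,0,0,3,0,0,0],[0.3,0,0,4,0,0,0],[0.3,0,0,4,0,0,0]]]'
```

```text
time: 9.75
position: [0.511, -0.4213, 0.0856]
tool_rot: [1.675, 2.656, -0.0]
ft_force: [0.7, 0.8, -3.1]
grip_width: 0.415
time: 10.15
position: [0.5113, -0.4219, 0.0832]
tool_rot: [1.675, 2.654, -0.001]
ft_force: [-1.6, 0.5, 5.6]
grip_width: 0.414
```

```bash
python3 -m creep '[[[0.7,0,0,-1,0,0,0],[0.7,0,0,-1,0,0,0],[0.9,0,0,-1,0,0,0],[0.9,0,0,-1,0,0,0],[0.9,0,0,-10,0,0,0]]]'; python3 -m creep '[[[1,0,0,-50,0,0,0],[1,0,0,-100,0,0,0],[1,0,0,-140,0,0,0],[1,0,0,-140,0,0,0]]]'; python3 go.py 642.5 46.5 215 90.9
python3 - <<'E'
from m import *
im,K,T=snap('scene')
c=blobs(im,(12,60,60),(35,255,255),5,(170,90,300,195)); print([cen(k) for k in c]); print([onz(K,T,cen(k),.124) for k in c])
E
```

```text
time: 10.65
position: [0.5091, -0.4204, 0.0889]
tool_rot: [-1.675, -2.654, -0.001]
ft_force: [-1.0, -1.2, -0.5]
grip_width: 0.783
time: 11.05
position: [0.5132, -0.4228, 0.2389]
tool_rot: [1.67, 2.646, -0.003]
ft_force: [-0.2, 0.5, -0.1]
grip_width: 0.991
now 11.05 [ 513.2 -422.8  238.9] F [-0.2  0.5 -0.1] g 0.991
shift mm [368.2 318.6  21.2] rot [0.008 0.011 0.429]
[array([270.42926829, 100.62926829]), array([201.6, 121.9])]
[array([ 0.34035294, -0.36548055,  0.124     ]), array([ 0.51112215, -0.42224344,  0.124     ])]
```

```bash
python3 -m creep '[[[1,35,30,2,0,0,0.04],[1,70,60,4,0,0,0.08],[1,107,92,6,0,0,0.13],[1,143,123,8,0,0,0.18],[1,180,155,10,0,0,0.22]]]'; python3 go.py 642.5 46.5 215 90.9
```

```text
time: 11.6
position: [0.5717, -0.1901, 0.2188]
tool_rot: [-1.96, -2.453, 0.002]
ft_force: [1.5, -0.4, -0.1]
grip_width: 1.001
now 11.6 [ 571.7 -190.1  218.8] F [ 1.5 -0.4 -0.1] g 1.001
shift mm [215.1 121.3   3.7] rot [-0.002 -0.001  0.207]
```

```bash
python3 -m creep '[[[1,40,22,0,0,0,0.04],[1,80,45,0,0,0,0.08],[1,120,68,0,0,0,0.12],[1,160,90,0,0,0,0.17],[1,200,112,0,0,0,0.207]]]'; python3 -m creep '[[[1,19,1,0,0,0,0],[1,19,1,0,0,0,0],[1,19,1,0,0,0,0],[1,19,1,0,0,0,0]]]'; python3 go.py 642.5 46.5 215 90.9 642.5 46.5 89 90.9
```

```text
time: 12.1
position: [0.6364, 0.0297, 0.2188]
tool_rot: [-2.203, -2.238, 0.003]
ft_force: [0.1, -0.0, 0.6]
grip_width: 1.0
time: 12.5
position: [0.6375, 0.0444, 0.2194]
tool_rot: [2.205, 2.238, -0.003]
ft_force: [0.3, 0.0, -0.5]
grip_width: 0.999
now 12.5 [637.5  44.4 219.4] F [ 0.3  0.  -0.5] g 0.999
shift mm [2.  5.1 4.4] rot [-0.001  0.002 -0.001]
shift mm [  0.   0. 126.] rot [0. 0. 0.]
```

```bash
python3 -m creep '[[[1,2,5,0,0,0,0],[1,2,5,40,0,0,0],[1,2,5,80,0,0,0],[1,2,5,118,0,0,0],[1,2,5,130,0,0,0]]]'; python3 -m creep '[[[1,0,0,0,0,0,0],[0.3,0,0,0,0,0,0],[0.3,0,0,0,0,0,0],[0.3,0,0,0,0,0,0],[0.3,0,0,0,0,0,0]]]'; python3 -m creep '[[[0.3,0,0,0,0,0,0],[0.3,0,0,0,0,0,0],[0.3,0,0,0,0,0,0],[0.3,0,0,0,0,0,0]]]';python3 -m creep '[[[0.3,0,0,-15,0,0,0],[0.3,0,0,-50,0,0,0],[0.3,0,0,-95,0,0,0],[0.3,0,0,-140,0,0,0],[0.3,0,0,-165,0,0,0]]]'; python3 -m creep '[[[0.3,0,0,0,0,0,0]]]'; python3 go.py 484.8 -364.3 255 115.5
```

```text
time: 13.0
position: [0.6399, 0.0471, 0.0856]
tool_rot: [-2.2, -2.236, 0.009]
ft_force: [-0.7, 0.4, -0.2]
grip_width: 1.002
time: 13.5
position: [0.6434, 0.0493, 0.0916]
tool_rot: [2.2, 2.24, 0.002]
ft_force: [0.0, -0.0, -0.2]
grip_width: 0.721
time: 13.9
position: [0.6426, 0.0492, 0.0902]
tool_rot: [2.201, 2.241, -0.0]
ft_force: [0.3, -0.1, -0.1]
grip_width: 0.409
time: 14.4
position: [0.6435, 0.0499, 0.2605]
tool_rot: [2.199, 2.239, 0.006]
ft_force: [0.7, -0.4, -2.1]
grip_width: 0.413
time: 14.5
position: [0.6446, 0.0501, 0.261]
tool_rot: [2.197, 2.238, 0.01]
ft_force: [1.5, 1.0, -2.0]
grip_width: 0.412
now 14.5 [644.6  50.1 261. ] F [ 1.5  1.  -2. ] g 0.412
shift mm [-411.4 -167.4    4.4] rot [ 0.008  0.001 -0.427]
```

```bash
python3 -m creep '[[[0.3,-35,-14,0,0,0,-0.04],[0.3,-75,-30,0,0,0,-0.08],[0.3,-118,-47,0,0,0,-0.13],[0.3,-160,-65,0,0,0,-0.17],[0.3,-202,-82,0,0,0,-0.215]]]'; python3 go.py 483.5 -361.6 250 115.5
```

```text
time: 15.0
position: [0.5622, -0.1556, 0.2535]
tool_rot: [-1.944, -2.464, 0.002]
ft_force: [0.5, -0.5, -1.9]
grip_width: 0.408
now 15.0 [ 562.2 -155.6  253.5] F [ 0.5 -0.5 -1.9] g 0.408
shift mm [-182.  -124.4    3.6] rot [-0.003 -0.002 -0.21 ]
```

```bash
python3 -m creep '[[[0.3,-38,-26,2,0,0,-0.05],[0.3,-76,-52,2,0,0,-0.1],[0.3,-114,-78,2,0,0,-0.15],[0.3,-150,-104,2,0,0,-0.21],[0.3,-178,-123,2,0,0,-0.21]]]'; python3 -m creep '[[[0.3,0,0,0,0,0,0],[0.3,0,0,0,0,0,0],[0.3,0,0,0,0,0,0],[0.3,0,0,0,0,0,0]]]'; python3 go.py 483.5 -361.6 250 115.5
```

```text
time: 15.5
position: [0.4826, -0.3586, 0.2513]
tool_rot: [-1.68, -2.651, 0.002]
ft_force: [-0.4, -1.2, -3.1]
grip_width: 0.41
time: 15.9
position: [0.4864, -0.3539, 0.2528]
tool_rot: [-1.675, -2.657, -0.001]
ft_force: [0.1, 0.1, -2.4]
grip_width: 0.411
now 15.9 [ 486.4 -353.9  252.8] F [ 0.1  0.1 -2.4] g 0.411
shift mm [-5.7 -6.   2.8] rot [ 0.    -0.001  0.001]
```

```bash
python3 -m creep '[[[0.3,-6,-6,0,0,0,0],[0.3,-6,-6,20,0,0,0],[0.3,-6,-6,50,0,0,0],[0.3,-6,-6,70,0,0,0],[0.3,-6,-6,70,0,0,0]]]'; python3 -m creep '[[[0.3,0,0,0,0,0,0],[0.3,0,0,0,0,0,0]]]'; python3 go.py 483.5 -361.6 88 115.5
```

```text
time: 16.4
position: [0.4809, -0.3627, 0.1798]
tool_rot: [-1.675, -2.65, -0.0]
ft_force: [-0.4, -0.7, -2.9]
grip_width: 0.411
time: 16.6
position: [0.4838, -0.3643, 0.185]
tool_rot: [1.677, 2.653, -0.001]
ft_force: [0.7, -0.1, -1.5]
grip_width: 0.411
now 16.6 [ 483.8 -364.3  185. ] F [ 0.7 -0.1 -1.5] g 0.411
shift mm [ 2.9  0.8 97. ] rot [ 0.001  0.003 -0.002]
```

```bash
python3 -m creep '[[[0.3,3,1,30,0,0,0],[0.3,3,1,60,0,0,0],[0.3,3,1,85,0,0,0],[0.3,3,1,96,0,0,0],[0.3,3,1,97,0,0,0]]]'; python3 -m creep '[[[0.3,0,0,2,0,0,0],[0.3,0,0,3,0,0,0],[0.3,0,0,4,0,0,0],[0.3,0,0,4,0,0,0]]]'
```

```text
time: 17.1
position: [0.4822, -0.3605, 0.0858]
tool_rot: [-1.679, -2.654, -0.0]
ft_force: [0.1, 0.1, -2.2]
grip_width: 0.412
time: 17.5
position: [0.4836, -0.3614, 0.0843]
tool_rot: [1.677, 2.653, -0.001]
ft_force: [-1.0, 0.7, 4.7]
grip_width: 0.414
```

```bash
python3 -m creep '[[[0.7,0,0,-1,0,0,0],[0.7,0,0,-1,0,0,0],[0.9,0,0,-1,0,0,0],[0.9,0,0,-1,0,0,0],[0.9,0,0,-10,0,0,0]]]'; python3 -m creep '[[[1,0,0,-50,0,0,0],[1,0,0,-100,0,0,0],[1,0,0,-140,0,0,0],[1,0,0,-140,0,0,0]]]'; python3 go.py 643.5 -16 215 90.9
```

```text
time: 18.0
position: [0.4815, -0.36, 0.091]
tool_rot: [-1.677, -2.653, -0.0]
ft_force: [0.2, -0.1, -0.4]
grip_width: 0.78
time: 18.4
position: [0.4857, -0.3624, 0.2403]
tool_rot: [1.672, 2.645, -0.002]
ft_force: [1.0, -0.5, 0.4]
grip_width: 0.993
now 18.4 [ 485.7 -362.4  240.3] F [ 1.  -0.5  0.4] g 0.993
shift mm [245.6 290.9  24.1] rot [0.008 0.01  0.427]
```

```bash
python3 -m creep '[[[1,25,30,2,0,0,0.04],[1,52,62,5,0,0,0.09],[1,80,95,10,0,0,0.14],[1,108,128,12,0,0,0.19],[1,135,160,14,0,0,0.24]]]'; python3 go.py 643.5 -16 215 90.9
```

```text
time: 18.9
position: [0.5694, -0.1683, 0.218]
tool_rot: [-1.987, -2.433, 0.0]
ft_force: [-0.0, -0.9, 0.9]
grip_width: 0.999
now 18.9 [ 569.4 -168.3  218. ] F [-0.  -0.9  0.9] g 0.999
shift mm [134.4 103.    2.9] rot [-0.    -0.     0.185]
```

```bash
python3 -m creep '[[[1,35,27,0,0,0,0.05],[1,72,55,0,0,0,0.1],[1,105,81,0,0,0,0.15],[1,128,100,0,0,0,0.185],[1,128,100,0,0,0,0.185]]]'; python3 -m creep '[[[1,0,0,0,0,0,0],[1,0,0,0,0,0,0],[1,0,0,0,0,0,0],[1,0,0,0,0,0,0]]]'; python3 go.py 643.5 -16 215 90.9 643.5 -16 89 90.9
```

```text
time: 19.4
position: [0.6421, -0.0175, 0.2178]
tool_rot: [-2.19, -2.248, -0.005]
ft_force: [-0.3, 0.6, 0.3]
grip_width: 0.999
time: 19.8
position: [0.6411, -0.0262, 0.2183]
tool_rot: [2.204, 2.239, -0.001]
ft_force: [-0.3, -0.4, -0.3]
grip_width: 1.0
now 19.8 [641.1 -26.2 218.3] F [-0.3 -0.4 -0.3] g 1.0
shift mm [10.1  2.6  3.3] rot [-0.     0.001  0.   ]
shift mm [  0.   0. 126.] rot [0. 0. 0.]
```

```bash
python3 -m creep '[[[1,9,2,0,0,0,0],[1,9,2,0,0,0,0],[1,9,2,40,0,0,0],[1,9,2,80,0,0,0],[1,9,2,115,0,0,0]]]'; python3 -m creep '[[[1,0,0,14,0,0,0],[1,0,0,14,0,0,0],[0.3,0,0,14,0,0,0],[0.3,0,0,14,0,0,0],[0.3,0,0,14,0,0,0]]]'; python3 -m creep '[[[0.3,0,0,0,0,0,0],[0.3,0,0,0,0,0,0],[0.3,0,0,0,0,0,0],[0.3,0,0,0,0,0,0],[0.3,0,0,0,0,0,0]]]';python3 -m creep '[[[0.3,0,0,-15,0,0,0],[0.3,0,0,-50,0,0,0],[0.3,0,0,-95,0,0,0],[0.3,0,0,-140,0,0,0],[0.3,0,0,-165,0,0,0]]]'; python3 -m creep '[[[0.3,0,0,0,0,0,0]]]'; python3 go.py 458.1 -308.2 250 115.5
```

```text
time: 20.3
position: [0.6428, -0.0153, 0.1017]
tool_rot: [2.201, 2.242, -0.0]
ft_force: [0.0, 0.0, -0.6]
grip_width: 0.997
time: 20.8
position: [0.6445, -0.0155, 0.0913]
tool_rot: [2.2, 2.239, 0.003]
ft_force: [-0.3, 1.2, -1.1]
grip_width: 0.81
time: 21.3
position: [0.6431, -0.0156, 0.0892]
tool_rot: [2.201, 2.241, -0.0]
ft_force: [0.3, -0.8, 0.4]
grip_width: 0.412
time: 21.8
position: [0.644, -0.0151, 0.2595]
tool_rot: [2.199, 2.239, 0.005]
ft_force: [0.3, -0.3, -3.0]
grip_width: 0.411
time: 21.9
position: [0.6451, -0.0149, 0.26]
tool_rot: [2.197, 2.237, 0.009]
ft_force: [1.5, 0.8, -1.6]
grip_width: 0.41
now 21.9 [645.1 -14.9 260. ] F [ 1.5  0.8 -1.6] g 0.41
shift mm [-289.8 -192.4    8.6] rot [ 0.008  0.002 -0.427]
```

```bash
python3 -m creep '[[[0.3,-30,-20,0,0,0,-0.05],[0.3,-63,-42,0,0,0,-0.1],[0.3,-96,-64,0,0,0,-0.15],[0.3,-130,-86,0,0,0,-0.2],[0.3,-163,-108,0,0,0,-0.25]]]'; python3 go.py 458.1 -308.2 250 115.5
```

```text
time: 22.4
position: [0.5358, -0.1816, 0.2525]
tool_rot: [-1.9, -2.498, 0.002]
ft_force: [1.0, -0.7, -1.3]
grip_width: 0.414
now 22.4 [ 535.8 -181.6  252.5] F [ 1.  -0.7 -1.3] g 0.414
shift mm [-101.3 -108.6    2.6] rot [-0.003 -0.002 -0.175]
```

```bash
python3 -m creep '[[[0.3,-30,-32,2,0,0,-0.05],[0.3,-60,-64,2,0,0,-0.1],[0.3,-85,-91,2,0,0,-0.15],[0.3,-98,-106,2,0,0,-0.175],[0.3,-98,-106,2,0,0,-0.175]]]'; python3 -m creep '[[[0.3,0,0,0,0,0,0],[0.3,0,0,0,0,0,0],[0.3,0,0,0,0,0,0],[0.3,0,0,0,0,0,0]]]'; python3 go.py 458.1 -308.2 250 115.5
```

```text
time: 22.9
position: [0.458, -0.3066, 0.2504]
tool_rot: [-1.686, -2.646, 0.003]
ft_force: [-0.3, -0.2, -2.9]
grip_width: 0.407
time: 23.3
position: [0.4624, -0.3019, 0.2521]
tool_rot: [-1.676, -2.657, -0.0]
ft_force: [-0.1, -0.2, -3.1]
grip_width: 0.417
now 23.3 [ 462.4 -301.9  252.1] F [-0.1 -0.2 -3.1] g 0.417
shift mm [-3.8 -6.6  2.1] rot [-0. -0. -0.]
```

```bash
python3 -m creep '[[[0.3,-3,-6,0,0,0,0],[0.3,-3,-6,20,0,0,0],[0.3,-3,-6,50,0,0,0],[0.3,-3,-6,70,0,0,0],[0.3,-3,-6,70,0,0,0]]]'; python3 -m creep '[[[0.3,0,0,0,0,0,0],[0.3,0,0,0,0,0,0]]]'; python3 go.py 458.1 -308.2 87 115.5
```

```text
time: 23.8
position: [0.4554, -0.3075, 0.1791]
tool_rot: [-1.676, -2.65, -0.0]
ft_force: [-1.1, 0.8, -3.1]
grip_width: 0.414
time: 24.0
position: [0.4586, -0.309, 0.1839]
tool_rot: [1.678, 2.653, -0.0]
ft_force: [-0.2, 0.6, -2.9]
grip_width: 0.411
now 24.0 [ 458.6 -309.   183.9] F [-0.2  0.6 -2.9] g 0.411
shift mm [ 1.1 -0.2 96.9] rot [ 0.001  0.002 -0.002]
```

```bash
python3 -m creep '[[[0.3,1,0,30,0,0,0],[0.3,1,0,60,0,0,0],[0.3,1,0,85,0,0,0],[0.3,1,0,96,0,0,0],[0.3,1,0,97,0,0,0]]]'; python3 -m creep '[[[0.3,0,0,2,0,0,0],[0.3,0,0,3,0,0,0],[0.3,0,0,4,0,0,0],[0.3,0,0,4,0,0,0]]]';  python3 -m creep '[[[0.7,0,0,-1,0,0,0],[0.7,0,0,-1,0,0,0],[0.9,0,0,-1,0,0,0],[0.9,0,0,-1,0,0,0],[0.9,0,0,-10,0,0,0]]]'; python3 -m creep '[[[1,0,0,-50,0,0,0],[1,0,0,-100,0,0,0],[1,0,0,-140,0,0,0],[1,0,0,-140,0,0,0]]]'; python3 - <<'E'
from m import *
im,K,T=snap('scene','scene2.png');snap('top','top2.png')
E
python3 go.py 458.1 -308.2 87 115.5
```

```text
time: 24.5
position: [0.457, -0.3073, 0.0849]
tool_rot: [-1.679, -2.654, -0.0]
ft_force: [0.2, 0.2, -2.0]
grip_width: 0.41
time: 24.9
position: [0.4584, -0.3082, 0.0831]
tool_rot: [1.677, 2.653, -0.001]
ft_force: [-0.3, 0.6, 5.2]
grip_width: 0.411
time: 25.4
position: [0.4562, -0.3068, 0.0901]
tool_rot: [-1.677, -2.653, -0.0]
ft_force: [0.4, -0.4, 0.1]
grip_width: 0.777
time: 25.8
position: [0.4605, -0.3091, 0.2388]
tool_rot: [1.672, 2.645, -0.002]
ft_force: [1.0, -0.1, 0.2]
grip_width: 0.992
now 25.9 [ 457.8 -307.7  232.7] F [-0.4 -0.3 -0.3] g 0.998
shift mm [-2.000e-01 -1.000e-01  1.457e+02] rot [ 0.001  0.003 -0.002]
```

View pics/scene2.png

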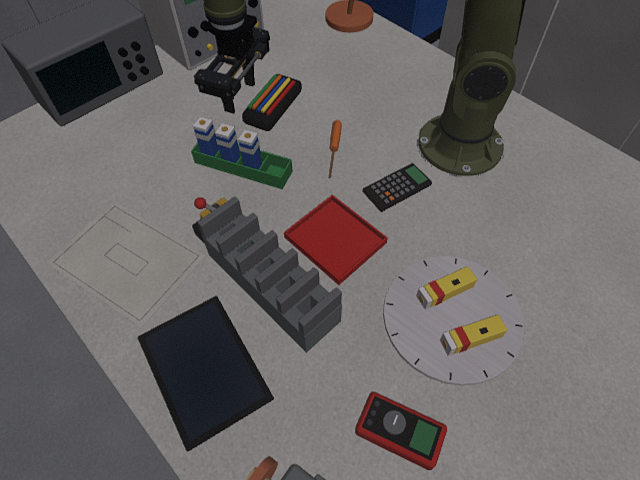

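The scene view shows three blue cells standing in the carrier at (204,136), (226,140) and (249,148). The dock is empty, the ball at (200,203) is in the off position, and the tray and rejects look unmoved. Next I'll hover over the turntable.

```bash
python3 -m creep '[[[1,30,0,-5,0,0,-0.05],[1,70,0,-10,0,0,-0.1],[1,115,0,-15,0,0,-0.15],[1,160,0,-20,0,0,-0.2],[1,200,0,-20,0,0,-0.25]]]'; python3 go.py 525 280 260 158
```

```text
time: 26.4
position: [0.37, -0.1247, 0.25]
tool_rot: [-1.331, -2.843, -0.0]
ft_force: [-0.2, -0.0, -0.1]
grip_width: 1.0
now 26.4 [ 370.  -124.7  250. ] F [-0.2 -0.  -0.1] g 1.0
shift mm [211.5 378.3  -9.9] rot [-0.    -0.002 -0.492]
```

```bash
python3 -m creep '[[[1,22,40,-2,0,0,-0.05],[1,44,80,-4,0,0,-0.1],[1,66,120,-6,0,0,-0.15],[1,88,158,-8,0,0,-0.2],[1,110,196,-10,0,0,-0.25]]]'; python3 go.py 525 280 260 158
```

```text
time: 26.9
position: [0.4514, 0.0846, 0.2599]
tool_rot: [-0.967, -2.987, 0.002]
ft_force: [0.8, -0.9, -0.8]
grip_width: 1.0
now 26.9 [451.4  84.6 259.9] F [ 0.8 -0.9 -0.8] g 1.0
shift mm [ 54.8 201.5  -0.3] rot [-0.001 -0.002 -0.242]
```

```bash
python3 -m creep '[[[1,11,40,0,0,0,-0.05],[1,22,80,0,0,0,-0.1],[1,33,120,0,0,0,-0.15],[1,44,160,0,0,0,-0.2],[1,55,198,0,0,0,-0.24]]]'; python3 -m creep '[[[1,0,0,0,0,0,0],[1,0,0,0,0,0,0],[1,0,0,0,0,0,0],[1,0,0,0,0,0,0]]]'; python3 -c "
from h import *
im,K,T=snap('wrist','w3.png'); np.savez('w3.npz',K=K,T=T)"; python3 go.py 525 280 260 158
```

```text
time: 27.4
position: [0.5237, 0.2766, 0.2591]
tool_rot: [-0.603, -3.08, 0.002]
ft_force: [0.3, -0.4, -0.2]
grip_width: 0.995
time: 27.8
position: [0.524, 0.2738, 0.261]
tool_rot: [0.609, 3.081, -0.003]
ft_force: [-0.1, 0.2, -0.2]
grip_width: 1.004
now 27.85 [524.1 273.9 261.3] F [0.  0.4 0.3] g 1.003
shift mm [1.5 6.  1.3] rot [-0.001  0.001 -0.006]
```

View pics/w3.png

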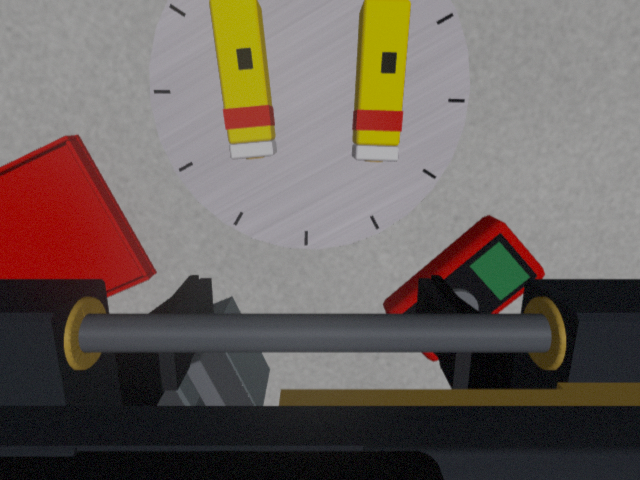

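```bash
cat > rej.py <<'E'
from m import *
def rej(im,K,T,u0,u1,v0,v1,side,z=.082):
    """fit outer long edge (side -1 left,+1 right) of yellow in window -> axis dir (deg), edge pts; white end v"""
    h=cv2.cvtColor(im,cv2.COLOR_RGB2HSV); m=cv2.inRange(h,(20,120,60),(35,255,255))
    P=[]
    for v in range(v0,v1,4):
        u=np.where(m[v,u0:u1])[0]
        if len(u)>10: P.append(onz(K,T,((u.min() if side<0 else u.max()+1)+u0,v),z)[:2])
    P=np.array(P); vx,vy,x,y=cv2.fitLine(P.astype(np.float32),cv2.DIST_HUBER,0,.001,.001).ravel()
    if vx<0: vx,vy=-vx,-vy
    return np.array([vx,vy]),np.array([x,y])
E
python3 - <<'E'
from rej import *
d=np.load('w3.npz');K,T=d['K'],d['T'];im=cv2.imread('pics/w3.png')[:,:,::-1].copy()
tp=cv2.imread('pics/top2.png')[:,:,::-1].copy();P=ctrl.camera_params('top');Kt,Tt=np.array(P['K']),np.array(P['pose'])
def black(im,roi,a): return [cen(c) for c in blobs(im,(0,0,0),(180,255,60),a,roi)]
w=[black(im,(225,40,265,75),60),black(im,(370,45,410,80),60)]
t=[black(tp,(212,285,232,305),3),black(tp,(170,262,190,285),3)]
print(w,t)
for a,b in zip(w,t): print('bruise 3D',cross(ray(K,T,a[0]),ray(Kt,Tt,b[0])))
print('cam',T[:3,3])
for nm,u0,u1,side,ue,ve in (('B',200,285,-1,(250,264),157),('A',340,420,1,(376,380),160)):
    ax,e=rej(im,K,T,u0,u1,4,100,side); 
    C=onz(K,T,(ue[0],ve),.082)[:2]
    ang=np.degrees(np.arctan2(ax[1],ax[0])); n=np.array([-ax[1],ax[0]])
    if (C-e)@n<0:n=-n
    c=e+n*.018; tip=c+ax*((C-c)@ax); print(nm,'axis deg',ang,'tip',tip,'centre',tip-ax*.06)
E
python3 -c "
import cv2
a=cv2.imread('pics/w3.png')[0:170,180:440];cv2.imwrite('pics/c3.png',cv2.resize(a,None,fx=3,fy=3,interpolation=3))"
```

```text
[[array([244.23341947,  58.16537468])], [array([388.45495495,  62.2545045 ])]] [[array([217.875, 293.375])], [array([177.23809524, 274.47619048])]]
bruise 3D [0.39131408 0.27047476 0.08461387]
bruise 3D [0.43544093 0.37086023 0.0889665 ]
cam [0.45786446 0.30195024 0.42278569]
B axis deg -17.24108 tip [0.46092639 0.245795  ] centre [0.40362243 0.26357857]
A axis deg -24.109777 tip [0.50138736 0.33765392] centre [0.4466215 0.3621631]
```

View pics/c3.png

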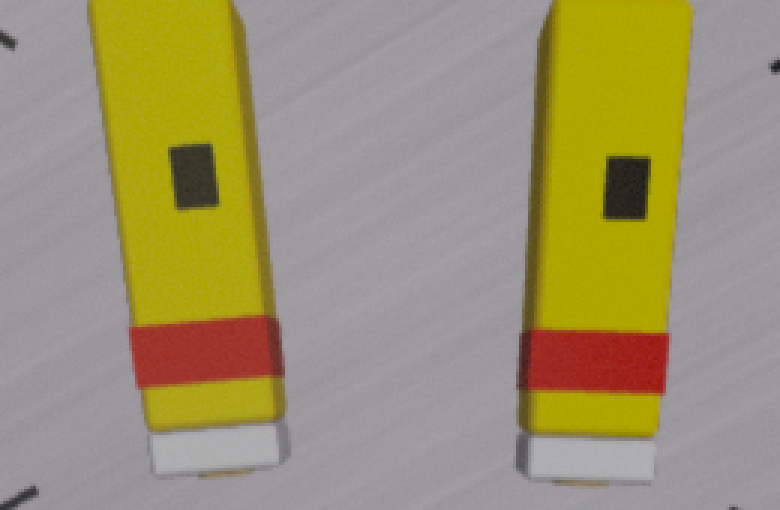

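Both rejects are lying flat and unmoved: terminal ends at (251,157) and (377,160), bruises at (244,58) and (388,62). I'm taking A first.

```bash
python3 go.py 446.6 362.2 170 155.9 446.6 362.2 53 155.9
```

```text
now 27.85 [524.1 273.9 261.3] F [0.  0.4 0.3] g 1.003
shift mm [105.4  52.3  91.1] rot [-0.001  0.001  0.03 ]
shift mm [  0.   0. 117.] rot [0. 0. 0.]
```

```bash
python3 -m creep '[[[1,25,13,22,0,0,0.01],[1,50,26,44,0,0,0.02],[1,80,40,70,0,0,0.03],[1,105,52,91,0,0,0.03],[1,105,52,91,0,0,0.03]]]' 20; python3 -m creep '[[[1,0,0,0,0,0,0],[1,0,0,0,0,0,0],[1,0,0,0,0,0,0],[1,0,0,0,0,0,0]]]'; python3 go.py 446.6 362.2 110 155.9 446.6 362.2 53 155.9
```

```text
time: 28.35
position: [0.4415, 0.3647, 0.1681]
tool_rot: [-0.642, -3.072, 0.004]
ft_force: [0.3, -0.0, 0.4]
grip_width: 1.002
time: 28.75
position: [0.4475, 0.3628, 0.1708]
tool_rot: [0.655, 3.072, 0.001]
ft_force: [0.1, 0.3, 0.4]
grip_width: 1.002
now 28.75 [447.5 362.8 170.8] F [0.1 0.3 0.4] g 1.002
shift mm [ 0.7 -1.  60.8] rot [0.001 0.001 0.001]
shift mm [ 0.  0. 57.] rot [0. 0. 0.]
```

```bash
python3 -m creep '[[[1,0.5,-1,30,0,0,0],[1,0.5,-1,60,0,0,0],[1,0.5,-1,85,0,0,0],[1,0.5,-1,98,0,0,0],[1,0.5,-1,105,0,0,0]]]' 20; python3 -m creep '[[[1,0,0,5,0,0,0],[1,0,0,10,0,0,0],[1,0,0,12,0,0,0],[1,0,0,12,0,0,0]]]'; python3 go.py 446.6 362.2 53 155.9
```

```text
time: 29.25
position: [0.4455, 0.3622, 0.0643]
tool_rot: [-0.652, -3.072, 0.001]
ft_force: [-0.1, 0.7, 0.2]
grip_width: 1.004
time: 29.65
position: [0.4456, 0.3629, 0.0535]
tool_rot: [0.651, 3.073, 0.0]
ft_force: [-0.4, -0.4, 0.3]
grip_width: 1.0
now 29.65 [445.6 362.9  53.5] F [-0.4 -0.4  0.3] g 1.0
shift mm [-1.2 -0.3  0.5] rot [0.    0.    0.003]
```

```bash
python3 -m creep '[[[0.55,0,0,0,0,0,0],[0.55,0,0,0,0,0,0],[0.45,0,0,0,0,0,0],[0.45,0,0,0,0,0,0],[0.45,0,0,0,0,0,0]]]' 20; python3 -m creep '[[[0.3,0,0,0,0,0,0],[0.3,0,0,0,0,0,0],[0.3,0,0,0,0,0,0],[0.3,0,0,0,0,0,0]]]';python3 -m creep '[[[0.3,0,0,-15,0,0,0],[0.3,0,0,-50,0,0,0],[0.3,0,0,-90,0,0,0],[0.3,0,0,-110,0,0,0],[0.3,0,0,-110,0,0,0]]]'; python3 -m creep '[[[0.3,0,0,0,0,0,0],[0.3,0,0,0,0,0,0]]]'; python3 -c "
from m import *
im,K,T=snap('top','top3.png')
cs=blobs(im,(172,120,60),(8,255,255),500,(270,215,395,330)); b=cv2.boxPoints(cv2.minAreaRect(cs[0])); print([onz(K,T,q,.022).round(4) for q in b])
for c in blobs(im,(20,120,90),(35,255,255),40,(140,215,270,340)): print('yel',cen(c),cv2.contourArea(c))"
```

```text
time: 30.15
position: [0.4455, 0.3628, 0.0532]
tool_rot: [0.652, 3.073, -0.0]
ft_force: [-0.3, -0.7, 0.7]
grip_width: 0.629
time: 30.55
position: [0.4454, 0.3628, 0.0531]
tool_rot: [-0.651, -3.073, 0.0]
ft_force: [-0.0, -0.3, -0.5]
grip_width: 0.411
time: 31.05
position: [0.4468, 0.3647, 0.1672]
tool_rot: [0.65, 3.069, 0.007]
ft_force: [0.5, -0.5, -2.6]
grip_width: 0.416
time: 31.25
position: [0.4447, 0.3618, 0.1617]
tool_rot: [-0.651, -3.072, 0.003]
ft_force: [0.0, -0.0, -2.4]
grip_width: 0.414
[array([0.5333, 0.0826, 0.022 ]), array([ 0.5385, -0.0948,  0.022 ]), array([ 0.3808, -0.0975,  0.022 ]), array([0.3762, 0.0775, 0.022 ])]
yel [219.55765666 296.29959214] 449.5
yel [177.96049383 252.02716049] 67.5
yel [227.95438596 272.83859649] 47.5
```

```bash
python3 go.py 456 28 165 181
```

```text
now 31.3 [444.7 361.9 161.6] F [-0.7  0.1 -2.3] g 0.41
shift mm [-145.8 -300.6   -2.9] rot [-0.002 -0.002 -0.435]
```

View pics/top3.png

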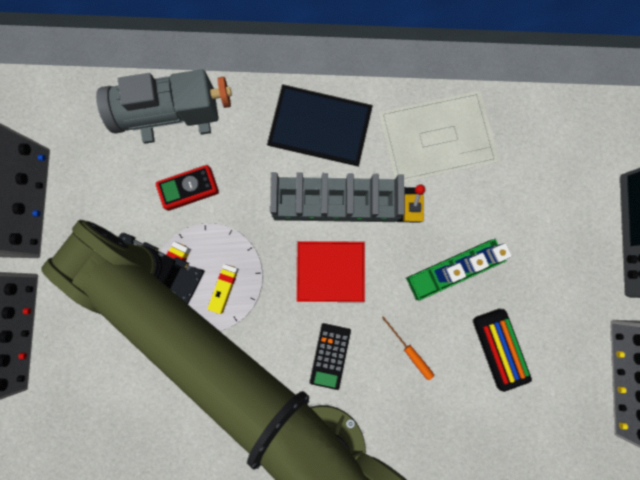

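```bash
python3 -m creep '[[[0.3,-17,-35,-2,0,0,-0.05],[0.3,-35,-72,-4,0,0,-0.1],[0.3,-53,-110,-4,0,0,-0.16],[0.3,-72,-148,-4,0,0,-0.22],[0.3,-90,-186,-4,0,0,-0.28]]]'; python3 go.py 456 28 165 181.3
```

```text
time: 31.8
position: [0.4513, 0.1544, 0.166]
tool_rot: [-0.212, -3.132, 0.0]
ft_force: [1.0, 0.2, -2.1]
grip_width: 0.411
now 31.8 [451.3 154.4 166. ] F [ 1.   0.2 -2.1] g 0.411
shift mm [ -21.7 -124.6    0.9] rot [-0.    -0.002 -0.158]
```

```bash
python3 -m creep '[[[0.3,-7,-40,-5,0,0,-0.05],[0.3,-14,-80,-5,0,0,-0.1],[0.3,-19,-110,-5,0,0,-0.158],[0.3,-19,-122,-5,0,0,-0.158],[0.3,-19,-122,-5,0,0,-0.158]]]'; python3 -m creep '[[[0.3,0,0,0,0,0,0],[0.3,0,0,0,0,0,0],[0.3,0,0,0,0,0,0],[0.3,0,0,0,0,0,0]]]'; python3 -c "
from m import *
im,K,T=snap('wrist','w4.png'); np.savez('w4.npz',K=K,T=T)"; python3 go.py 456 28 165 181.3
```

```text
time: 32.3
position: [0.4533, 0.0304, 0.1711]
tool_rot: [0.025, -3.139, 0.001]
ft_force: [0.4, -0.8, -2.5]
grip_width: 0.412
time: 32.7
position: [0.4543, 0.0338, 0.1721]
tool_rot: [0.035, -3.141, -0.0]
ft_force: [0.5, -0.3, -1.6]
grip_width: 0.413
now 32.75 [454.3  33.6 172.1] F [-0.7  0.8 -1.7] g 0.41
shift mm [-1.6 -5.6  7.1] rot [ 0.    -0.    -0.001]
```

View pics/w4.png

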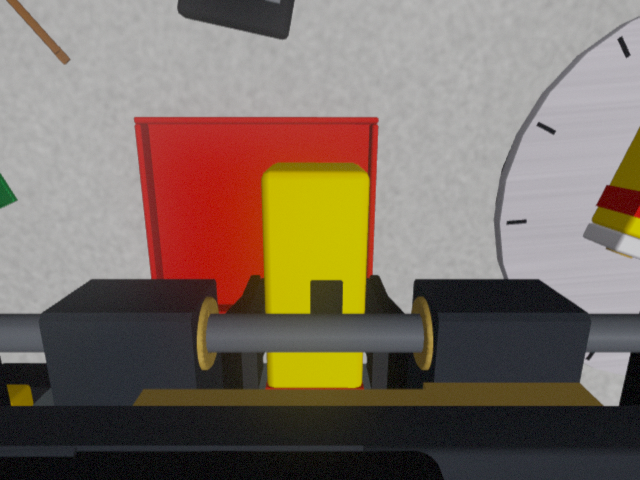

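```bash
python3 -c "
from m import *
d=np.load('w4.npz');K,T=d['K'],d['T'];im=cv2.imread('pics/w4.png')[:,:,::-1].copy()
h=cv2.cvtColor(im,cv2.COLOR_RGB2HSV);m=cv2.inRange(h,(172,120,40),(180,255,255))|cv2.inRange(h,(0,120,40),(8,255,255))
for v in (122,140,200,250):
    u=np.where(m[v,100:400])[0]+100; a,b=onz(K,T,(u.min(),v),.022),onz(K,T,(u.max()+1,v),.022); print(v,u.min(),u.max(),a.round(4),b.round(4),((a+b)/2).round(4),np.linalg.norm(a-b).round(4))
for u in (160,230,350):
    v=np.where(m[90:160,u])[0].min()+90; print(u,v,onz(K,T,(u,v),.022).round(4))
"
```

```text
122 135 377 [ 0.3826 -0.0983  0.022 ] [0.3784 0.0794 0.022 ] [ 0.3805 -0.0095  0.022 ] 0.1777
140 137 377 [ 0.3954 -0.098   0.022 ] [0.3912 0.0802 0.022 ] [ 0.3933 -0.0089  0.022 ] 0.1782
200 143 374 [ 0.4403 -0.0974  0.022 ] [0.4361 0.0808 0.022 ] [ 0.4382 -0.0083  0.022 ] 0.1782
250 148 372 [ 0.4804 -0.0968  0.022 ] [0.4762 0.0817 0.022 ] [ 0.4783 -0.0076  0.022 ] 0.1785
160 117 [ 0.3787 -0.0798  0.022 ]
230 117 [ 0.3775 -0.0287  0.022 ]
350 117 [0.3754 0.0588 0.022 ]
```

```bash
python3 -m creep '[[[0.3,-2,-5,20,0,0,0],[0.3,-2,-5,50,0,0,0],[0.3,-2,-5,80,0,0,0],[0.3,-2,-5,105,0,0,0],[0.3,-2,-5,115,0,0,0]]]'; python3 -m creep '[[[0.3,0,0,0,0,0,0],[0.3,0,0,0,0,0,0],[0.3,0,0,0,0,0,0]]]'; python3 go.py 456 28 16 181.3
```

```text
time: 33.25
position: [0.4546, 0.0281, 0.055]
tool_rot: [0.033, -3.138, -0.002]
ft_force: [-1.1, 0.9, -2.9]
grip_width: 0.413
time: 33.55
position: [0.4577, 0.0279, 0.0585]
tool_rot: [-0.032, 3.139, -0.001]
ft_force: [0.2, -0.4, -1.7]
grip_width: 0.414
now 33.55 [457.7  27.9  58.5] F [ 0.2 -0.4 -1.7] g 0.414
shift mm [ 1.8  0.2 42.5] rot [-0.001  0.003 -0.003]
```

```bash
python3 -m creep '[[[0.3,2,0,15,0,0,0],[0.3,2,0,28,0,0,0],[0.3,2,0,36,0,0,0],[0.3,2,0,40,0,0,0],[0.3,2,0,42,0,0,0]]]'; python3 -m creep '[[[0.3,0,0,2,0,0,0],[0.3,0,0,3,0,0,0],[0.3,0,0,4,0,0,0],[0.3,0,0,4,0,0,0]]]'
```

```text
time: 34.05
position: [0.4548, 0.0278, 0.0155]
tool_rot: [-0.032, 3.141, -0.0]
ft_force: [0.3, -0.3, -1.6]
grip_width: 0.413
time: 34.45
position: [0.4547, 0.0278, 0.0121]
tool_rot: [0.032, -3.141, 0.001]
ft_force: [-4.0, -0.2, 6.5]
grip_width: 0.413
```

```bash
python3 -m creep '[[[0.55,0,0,-1,0,0,0],[0.55,0,0,-1,0,0,0],[0.55,0,0,-1,0,0,0],[0.55,0,0,-1,0,0,0]]]'; python3 -m creep '[[[0.55,0,0,-10,0,0,0],[0.55,0,0,-40,0,0,0],[0.55,0,0,-80,0,0,0],[1,0,0,-125,0,0,0],[1,0,0,-150,0,0,0]]]'; python3 go.py 485 240 260 158
```

```text
time: 34.85
position: [0.4545, 0.0278, 0.0122]
tool_rot: [-0.032, 3.141, -0.0]
ft_force: [-0.3, 0.3, 0.5]
grip_width: 0.539
time: 35.35
position: [0.4559, 0.0286, 0.166]
tool_rot: [-0.033, 3.137, -0.002]
ft_force: [-0.2, 0.1, 0.4]
grip_width: 0.655
now 35.35 [455.9  28.6 166. ] F [-0.2  0.1  0.4] g 0.655
shift mm [-34.  210.6 -94.2] rot [-0.001  0.005  0.405]
```

```bash
python3 -m creep '[[[1,-6,38,-20,0,0,0.08],[1,-13,78,-40,0,0,0.16],[1,-20,118,-60,0,0,0.24],[1,-27,158,-80,0,0,0.32],[1,-32,195,-92,0,0,0.4]]]'; python3 -m creep '[[[1,2,13,0,0,0,0],[1,2,13,0,0,0,0],[1,2,13,0,0,0,0],[1,2,13,0,0,0,0]]]'; python3 -c "
from h import *
im,K,T=snap('wrist','w5.png'); np.savez('w5.npz',K=K,T=T)"; python3 go.py 403.6 263.6 170 162.8; python3 - <<'E'
from m import *
d=np.load('w5.npz');K,T=d['K'],d['T'];im=cv2.imread('pics/w5.png')[:,:,::-1].copy()
for c in blobs(im,(20,120,60),(35,255,255),100): print(cen(c),cv2.contourArea(c),cv2.boundingRect(c))
for p in [(.461,.2458,.082),(.4036,.2636,.082),(.3463,.2814,.082)]: print(proj(K,T,p))
E
```

```text
time: 35.85
position: [0.4831, 0.2254, 0.2567]
tool_rot: [0.598, 3.081, 0.002]
ft_force: [0.1, -1.4, -0.2]
grip_width: 0.985
time: 36.25
position: [0.4854, 0.2346, 0.2539]
tool_rot: [-0.596, -3.085, 0.002]
ft_force: [-0.3, -0.8, 0.5]
grip_width: 1.003
now 36.3 [485.5 234.5 254. ] F [0.1 0.1 0.6] g 0.997
shift mm [86.9 -3.4 83.9] rot [-0.002  0.    -0.082]
[474.92815067 396.30438969] 5885.0 (279, 383, 361, 23)
[305.71411589  78.32891787] 4907.0 (279, 23, 54, 113)
[101.22349244 234.85586329] 4242.5 (58, 191, 87, 91)
[ 79.41897233 333.42496107] 1391.5 (63, 297, 43, 73)
[550.24451251 333.93721286] 1306.0 (525, 298, 42, 72)
[312.42440801 161.37613843] 549.0 (291, 153, 44, 17)
[133.01906708 291.03779367] 489.5 (109, 274, 47, 32)
[315.62759762 183.70852201]
[309.54417475 106.47014952]
[302.88553533  21.41687464]
```

View pics/w5.png

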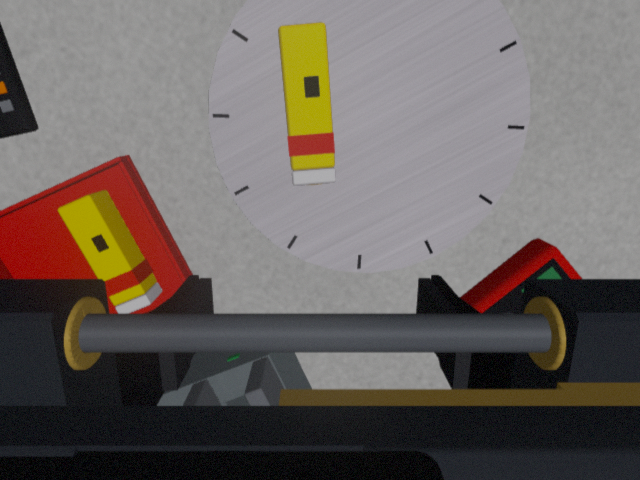

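The wrist view shows B unmoved: ends at (303,24) and (313,184), against predictions of (303,21) and (316,184). A lies flat in the tray near (108,250).

```bash
python3 -m creep '[[[1,25,-1,22,0,0,-0.03],[1,50,-2,44,0,0,-0.06],[1,75,-3,68,0,0,-0.08],[1,87,-3.5,84,0,0,-0.082],[1,87,-3.5,84,0,0,-0.082]]]' 20; python3 -m creep '[[[1,0,0,0,0,0,0],[1,0,0,0,0,0,0],[1,0,0,0,0,0,0],[1,0,0,0,0,0,0]]]'; python3 go.py 403.6 263.6 53 162.8
```

```text
time: 36.8
position: [0.4009, 0.2636, 0.1682]
tool_rot: [-0.465, -3.105, 0.007]
ft_force: [-0.2, -0.3, -0.3]
grip_width: 0.999
time: 37.2
position: [0.4041, 0.2653, 0.1707]
tool_rot: [0.467, 3.106, 0.002]
ft_force: [0.1, -0.0, -0.4]
grip_width: 1.002
now 37.2 [404.1 265.3 170.7] F [ 0.1 -0.  -0.4] g 1.002
shift mm [  0.   -1.9 117.7] rot [0.001 0.    0.001]
```

```bash
python3 -m creep '[[[1,0,-1.5,30,0,0,0],[1,0,-1.5,60,0,0,0],[1,0,-1.5,85,0,0,0],[1,0,-1.5,98,0,0,0],[1,0,-1.5,105,0,0,0]]]' 20; python3 -m creep '[[[1,0,0,5,0,0,0],[1,0,0,10,0,0,0],[1,0,0,12,0,0,0],[1,0,0,12,0,0,0]]]'; python3 go.py 403.6 263.6 53 162.8
```

```text
time: 37.7
position: [0.4025, 0.2638, 0.0644]
tool_rot: [-0.466, -3.105, 0.0]
ft_force: [-0.3, -0.5, 1.1]
grip_width: 1.001
time: 38.1
position: [0.4031, 0.2639, 0.0535]
tool_rot: [0.466, 3.106, 0.0]
ft_force: [0.3, 0.1, -0.3]
grip_width: 0.999
now 38.1 [403.1 263.9  53.5] F [ 0.3  0.1 -0.3] g 0.999
shift mm [-0.5 -0.1  0.5] rot [0.    0.001 0.002]
```

```bash
python3 -m creep '[[[0.55,0,0,0,0,0,0],[0.55,0,0,0,0,0,0],[0.45,0,0,0,0,0,0],[0.45,0,0,0,0,0,0],[0.45,0,0,0,0,0,0]]]' 20; python3 -m creep '[[[0.3,0,0,0,0,0,0],[0.3,0,0,0,0,0,0],[0.3,0,0,0,0,0,0],[0.3,0,0,0,0,0,0]]]';python3 -m creep '[[[0.3,0,0,-15,0,0,0],[0.3,0,0,-50,0,0,0],[0.3,0,0,-90,0,0,0],[0.3,0,0,-120,0,0,0],[0.3,0,0,-120,0,0,0]]]'; python3 -m creep '[[[0.3,0,0,0,0,0,0],[0.3,0,0,0,0,0,0]]]'; python3 go.py 457 -44 170 181.3
```

```text
time: 38.6
position: [0.4029, 0.2638, 0.0532]
tool_rot: [0.466, 3.107, -0.0]
ft_force: [0.6, -0.7, 0.1]
grip_width: 0.63
time: 39.0
position: [0.4026, 0.2631, 0.0531]
tool_rot: [-0.466, -3.106, 0.003]
ft_force: [-1.8, -2.5, 3.5]
grip_width: 0.414
time: 39.5
position: [0.4051, 0.2657, 0.1764]
tool_rot: [0.465, 3.1, 0.004]
ft_force: [0.2, 0.7, -2.8]
grip_width: 0.411
time: 39.7
position: [0.4019, 0.263, 0.1715]
tool_rot: [-0.466, -3.105, 0.002]
ft_force: [-0.1, 0.5, -3.4]
grip_width: 0.41
now 39.7 [401.9 263.  171.5] F [-0.1  0.5 -3.4] g 0.41
shift mm [-142.8 -277.3    1.8] rot [-0.001 -0.002 -0.321]
```

```bash
python3 -m creep '[[[0.3,-18,-34,0,0,0,-0.04],[0.3,-37,-71,0,0,0,-0.08],[0.3,-56,-109,0,0,0,-0.13],[0.3,-75,-147,0,0,0,-0.18],[0.3,-94,-183,0,0,0,-0.22]]]'; python3 go.py 457 -44 170 181.3
```

```text
time: 40.2
position: [0.4378, 0.0592, 0.1717]
tool_rot: [-0.12, -3.137, 0.001]
ft_force: [0.8, 0.3, -2.4]
grip_width: 0.413
now 40.2 [437.8  59.2 171.7] F [ 0.8  0.3 -2.4] g 0.413
shift mm [ -27.  -101.4    1.7] rot [-0.001 -0.002 -0.099]
```

```bash
python3 -m creep '[[[0.3,-9,-35,0,0,0,-0.05],[0.3,-18,-68,0,0,0,-0.099],[0.3,-23,-90,0,0,0,-0.099],[0.3,-23,-97,0,0,0,-0.099],[0.3,-23,-97,0,0,0,-0.099]]]'; python3 -m creep '[[[0.3,0,0,0,0,0,0],[0.3,0,0,0,0,0,0],[0.3,0,0,0,0,0,0],[0.3,0,0,0,0,0,0]]]'; python3 go.py 457 -44 170 181.3; python3 -c "
from m import *
im,K,T=snap('wrist','w6.png')
h=cv2.cvtColor(im,cv2.COLOR_RGB2HSV);m=cv2.inRange(h,(172,120,40),(180,255,255))|cv2.inRange(h,(0,120,40),(8,255,255))
for v in (140,200,250):
    u=np.where(m[v,100:560])[0]+100; a,b=onz(K,T,(u.min(),v),.022),onz(K,T,(u.max()+1,v),.022); print(v,u.min(),u.max(),a.round(4),b.round(4),((a+b)/2).round(4))"
```

```text
time: 40.7
position: [0.4533, -0.0374, 0.1717]
tool_rot: [0.031, -3.139, -0.003]
ft_force: [-0.6, 1.0, -3.1]
grip_width: 0.411
time: 41.1
position: [0.4545, -0.0365, 0.1733]
tool_rot: [-0.035, 3.141, -0.001]
ft_force: [-0.3, 0.6, -3.3]
grip_width: 0.41
now 41.1 [454.5 -36.5 173.3] F [-0.3  0.6 -3.3] g 0.41
shift mm [-2.4 -7.6  3.3] rot [-0.  0. -0.]
140 232 471 [ 0.3941 -0.0984  0.022 ] [0.3898 0.0797 0.022 ] [ 0.3919 -0.0094  0.022 ]
200 235 465 [ 0.4391 -0.0973  0.022 ] [0.4348 0.0806 0.022 ] [ 0.4369 -0.0084  0.022 ]
250 237 460 [ 0.4793 -0.0968  0.022 ] [0.475  0.0815 0.022 ] [ 0.4772 -0.0077  0.022 ]
```

View pics/w6.png

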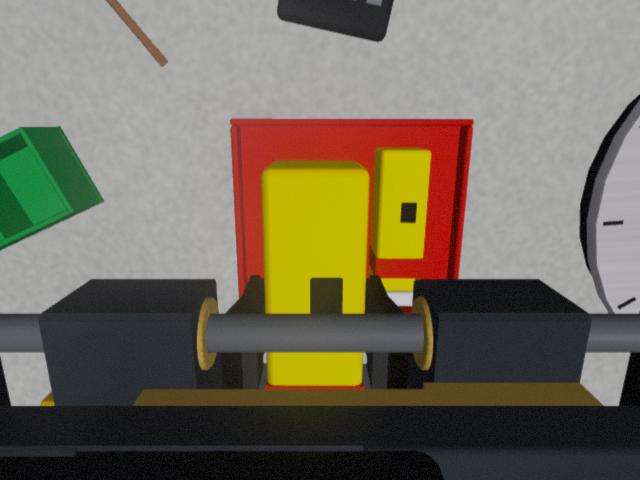

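The tray hasn't moved (rim spans u = 232–471) and A lies straight at (402,210). I'm lowering B beside it.

```bash
python3 -m creep '[[[0.3,-3,-7.5,20,0,0,0],[0.3,-3,-7.5,50,0,0,0],[0.3,-3,-7.5,80,0,0,0],[0.3,-3,-7.5,105,0,0,0],[0.3,-3,-7.5,115,0,0,0]]]'; python3 -m creep '[[[0.3,0,0,0,0,0,0],[0.3,0,0,0,0,0,0],[0.3,0,0,0,0,0,0]]]'; python3 go.py 457 -44 16 181.3
```

```text
time: 41.65
position: [0.4558, -0.0443, 0.0561]
tool_rot: [0.034, -3.138, -0.002]
ft_force: [-0.6, -0.2, -3.4]
grip_width: 0.416
time: 41.95
position: [0.4589, -0.0449, 0.0596]
tool_rot: [-0.033, 3.139, -0.002]
ft_force: [0.1, -0.4, -1.5]
grip_width: 0.412
now 41.95 [458.9 -44.9  59.6] F [ 0.1 -0.4 -1.5] g 0.412
shift mm [ 2.   1.  43.6] rot [-0.001  0.003 -0.002]
```

```bash
python3 -m creep '[[[0.3,2,1,15,0,0,0],[0.3,2,1,28,0,0,0],[0.3,2,1,36,0,0,0],[0.3,2,1,40,0,0,0],[0.3,2,1,43,0,0,0]]]'; python3 -m creep '[[[0.3,0,0,2,0,0,0],[0.3,0,0,3,0,0,0],[0.3,0,0,4,0,0,0],[0.3,0,0,4,0,0,0]]]'; python3 -m creep '[[[0.55,0,0,-1,0,0,0],[0.55,0,0,-1,0,0,0],[0.55,0,0,-1,0,0,0],[0.55,0,0,-1,0,0,0]]]'; python3 -m creep '[[[0.55,0,0,-10,0,0,0],[0.55,0,0,-40,0,0,0],[0.55,0,0,-80,0,0,0],[0.55,0,0,-125,0,0,0],[0.55,0,0,-150,0,0,0]]]'
```

```text
time: 42.45
position: [0.4557, -0.0436, 0.015]
tool_rot: [0.033, -3.141, -0.0]
ft_force: [0.3, -0.0, -2.9]
grip_width: 0.413
time: 42.85
position: [0.4558, -0.0437, 0.0121]
tool_rot: [0.034, -3.141, 0.001]
ft_force: [-3.5, 0.4, 6.1]
grip_width: 0.409
time: 43.25
position: [0.4558, -0.0438, 0.0123]
tool_rot: [-0.033, 3.141, -0.0]
ft_force: [0.6, -0.6, 0.2]
grip_width: 0.544
time: 43.75
position: [0.4572, -0.0433, 0.1661]
tool_rot: [-0.035, 3.137, -0.003]
ft_force: [1.2, -1.0, -0.3]
grip_width: 0.55
```

Backing up so the view is clear, then a final check.

```bash
python3 -m creep '[[[0.55,0,0,-40,0,0,0],[0.55,0,0,-80,0,0,0],[0.55,0,-30,-110,0,0,0],[0.55,0,-60,-110,0,0,0],[0.55,0,-100,-110,0,0,0]]]'; python3 -m creep '[[[0.55,0,-20,0,0,0,0],[0.55,0,-20,0,0,0,0],[0.55,0,-20,0,0,0,0]]]'; python3 -c "
from m import *
im,K,T=snap('scene','scene9.png'); print(ctrl.get_state()['position'])
c=blobs(im,(172,120,80),(8,255,255),15,(185,165,245,225))
for k in c[:1]: print('ball',cen(k),onz(K,T,cen(k),.1234))
for n in ('scene0','scene9'):
    a=cv2.imread('pics/'+n+'.png')[:,:,::-1].copy(); c=blobs(a,(172,120,60),(8,255,255),100,(350,385,455,475)); print('meter',cen(c[0]))"
```

```text
time: 44.25
position: [0.4587, -0.1432, 0.2745]
tool_rot: [-0.039, 3.138, -0.004]
ft_force: [0.1, 0.8, 1.3]
grip_width: 0.545
time: 44.55
position: [0.4582, -0.1624, 0.2721]
tool_rot: [0.034, -3.141, -0.003]
ft_force: [-0.9, 0.5, -0.0]
grip_width: 0.553
[ 0.45835411 -0.16177552  0.27222857]
ball [199.80083857 202.64360587] [ 0.65969557 -0.22001295  0.1234    ]
meter [401.3929905  430.55829939]
meter [401.37569436 430.5581139 ]
```

View pics/scene9.png

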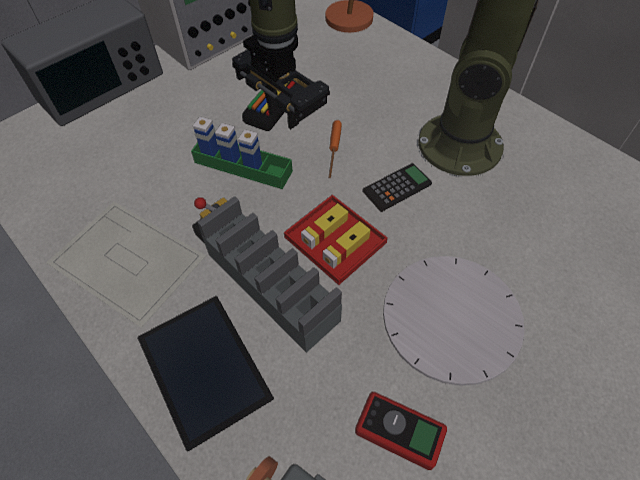

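The view shows three cells standing in the carrier at (204,136), (226,140) and (249,148). Both rejects lie flat side by side in the tray at (325,227) and (347,244). The turntable is empty, the ball at (200,203) is off, and the multimeter hasn't moved.

```bash
python3 -c "
from bench import ctrl
print(ctrl.close_job())"
```

```text
the job is handed in; nothing more can be done
None
```

The job is handed in at about 45 s of the 210 s allowed, with every step done in the order asked. No verdict is reported.

- **Isolator:** I pushed it to its end stop first. The ball ended at x ≈ 0.660 m, which is where fully off should put it, and it was still there at the end.
- **Charged cells:** Three were present, in the wells at 0, +62 and +124 mm. I lifted each straight out and stood it upright in its own carrier compartment, with contact on the floor felt each time.
- **Condemned cells:** Both were lifted off the turntable and laid flat, side by side, in the red tray. The tray was still flat and in place.
- **Multimeter:** The last picture shows it unmoved, within 0.02 pixels of its starting position.

**Checks:** None failed. The one loose reading was the height of the condemned cells from two views, 85 and 89 mm against an expected 82. I put that down to coarse pixels in the top camera and kept 82. The highest wrist force I saw was about 26 N, pressing the switch against its stop.

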